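# Sort mixed drive hubs by key position on the key gauge

## Robot

A 7-joint arm with a two-finger parallel gripper is mounted at the origin on a cart in front of the work surface, level with it; the furniture and walls round the work are solid. World frame = base frame: x ahead of the robot, y to its left, z up, the work surface at z = 0. Lengths are in m, angles in rad, forces in N, time in s.
With the tool pointing down it reaches from about 0.425 to 0.875 m from the base axis. Payload 4.7 kg.
Tool frame: the origin (TCP) lies on the centre line of the jaws, within the pads' length; the fingertips stand ahead of it and the grasp point (between the pads) lies 2 mm behind it (nose_length is the z of the fingertips in the tool frame, in m); z points along the fingers, y is the line along which they close (so a half turn about z gives the same grasp; the last joint's range is limited). The gripper opens to 87 mm and grips with 3 to 60 N. Pads are 19 mm wide; open, the fingers measure 117 mm over their backs; the gripper's body (75 mm by 190 mm) begins 51 mm behind the grasp point.
Start: joints at [1.123, 0.321, -0.07, 1.45, 0.023, 1.371, -0.057], TCP at [0.29, -0.582, 0.24] pointing down, gripper open.
Joint ranges: [-2.86, 2.86], [-0.3, 2.09], [-1.38, 1.24], [0.06, 2.45], [-1.56, 4.7], [0.09, 2.05], [-2.69, 2.69]. Speed limits (rad/s): [2.57, 2.57, 3.14, 3.14, 3.14, 3.14, 3.14].

## Interface

Orientations are given as a rotation vector (axis times angle).
In Python, from bench import * gives the robot as it stands.
- The arm moves only by the tool send_rows, never from a script. Its arguments are lists of equal length, an entry for each row: "xyz": the shift along the tool's x, y, z in mm, a list of three; "dr": the turn, a rotation vector about the tool's x, y, z in rad, a list of three. A call has exactly 10 rows; each row is the pose to reach, as a shift and turn from the pose commanded when the call began, along the tool's axes at that moment; what a row does not reach only later rows make up. A row lasts 1/12 s, in which the tool goes at most 41.7 mm and 7.16 degrees, less where a joint would pass 70% of its speed; a pose out of reach is approached as far as the arm can. A call with a gripper value outside its range is refused whole. "jaw" is the finger opening in mm, from 0 to 87, set as the call begins (left out, the last holds). The fingers move at their own pace and stop on an object; "grip_force" is the grip in N (left out, the last holds). Time passes only in rows, so rows that repeat a pose let the fingers close, or fill a call up. It gives the time, the measured TCP pose, the force, the opening and the grip force at its end, in the units of the state.
- get_state(): the state, without advancing time (a new reading comes with each control period).
- get_image(name): name is "scene" or "top" or "wrist"; returns the picture (384x512x3 uint8, red, green, blue); there is no depth.
- calibration(name): a dict with "vfov" (degrees; the focal length in pixels is half the picture's height over the tangent of half this angle, whatever the lens; pixels are square), "cx", "cy" (the principal point, pixels), "rvec" (rotation vector, rad) and "tvec" (3), from world to camera coordinates, as OpenCV has them; the wrist camera has in their place "hand_eye" (4x4, takes a point from camera to tool coordinates, whose origin is the TCP and whose axes are the flange's). Camera axes: x right, y down, z forward; pixel columns grow to the right and rows downward; lengths in m; the calibration is good to about 2 mm. The wrist camera is an equidistant fisheye: a pixel r from the principal point sees the ray r / f radians off the axis. A picture is of the moment at which its call begins: read the wrist's pose just before it. calibration takes no time and is no camera call.
- close_job(): hands the job in; it is judged then, once.
The state is a dict: "time": time; "joint_positions": joint angles; "qd": joint speeds; "joint_torque": joint torques, N m; "position": TCP position; "tool_rot": TCP orientation; "ft_force": force on the tool from outside, world axes, zero at the start; "torque": the same for the moment, N m; "grip_width": opening from 0.0 (shut) to 1.0 (fully open); "grip_force": force on a finger pad.
Only numpy, scipy, OpenCV 4.12 (cv2) and the standard library are available. Lean on these libraries where they do the work, as an engineer would, in place of code of your own. Each camera call takes 0.05 s, during which the arm holds its last target. There are 200 camera calls.

## Task

The spare drive hubs of the carton line got mixed up: draw the key gauge's carriage fully out by its knob, then check the hubs that are there one at a time in the order yellow, green, blue, red, by seating each fully home on the keyed shaft and letting go of it. The side to which the driving lug then points decides where that hub goes: lug over the black mark, stand it on the black rack's sloping shelf; lug over the white mark, on the white rack's, flat on the shelf and not on another hub. When all are sorted push the empty carriage fully back in under its guard, and leave the cream carton, the mug and the marker pen where they are.

Things in the scene. Friction and masses are not known exactly. Their poses are not given: they have to be found in the camera images.
- hub_yellow: Drive hub, flange yellow, 0.11-0.22 kg; may be absent. Origin: middle of underside, z up the bore. Flange 60 mm across, 8 thick; on it an aluminium block 42 x 42 (flats along x, y), top at 46: grip across opposite flats. Lug, flange colour, 14 wide, 11 high, juts along +x to 40 from the axis. Through bore 22 mm with one full-height keyway, 9 wide, to 15.5 from the axis, on the +y or the -y side (see its key point).
- hub_green: Drive hub, flange green, 0.11-0.22 kg; may be absent. Origin: middle of underside, z up the bore. Flange 60 mm across, 8 thick; on it an aluminium block 42 x 42 (flats along x, y), top at 46: grip across opposite flats. Lug, flange colour, 14 wide, 11 high, juts along +x to 40 from the axis. Through bore 22 mm with one full-height keyway, 9 wide, to 15.5 from the axis, on the +y or the -y side (see its key point).
- hub_blue: Drive hub, flange blue, 0.11-0.22 kg; may be absent. Origin: middle of underside, z up the bore. Flange 60 mm across, 8 thick; on it an aluminium block 42 x 42 (flats along x, y), top at 46: grip across opposite flats. Lug, flange colour, 14 wide, 11 high, juts along +x to 40 from the axis. Through bore 22 mm with one full-height keyway, 9 wide, to 15.5 from the axis, on the +y or the -y side (see its key point).
- hub_red: Drive hub, flange red, 0.11-0.22 kg; may be absent. Origin: middle of underside, z up the bore. Flange 60 mm across, 8 thick; on it an aluminium block 42 x 42 (flats along x, y), top at 46: grip across opposite flats. Lug, flange colour, 14 wide, 11 high, juts along +x to 40 from the axis. Through bore 22 mm with one full-height keyway, 9 wide, to 15.5 from the axis, on the +y or the -y side (see its key point).
- hub_yellow_key (a point): Bottom of the yellow hub's keyway at the level of the block's top, 15.5 mm from the bore's axis: shows on which side of the hub (+y or -y) the keyway lies. A small black mark on the block's top stands beside it.
- hub_green_key (a point): Bottom of the green hub's keyway at the level of the block's top, 15.5 mm from the bore's axis: shows on which side of the hub (+y or -y) the keyway lies. A small black mark on the block's top stands beside it.
- hub_blue_key (a point): Bottom of the blue hub's keyway at the level of the block's top, 15.5 mm from the bore's axis: shows on which side of the hub (+y or -y) the keyway lies. A small black mark on the block's top stands beside it.
- hub_red_key (a point): Bottom of the red hub's keyway at the level of the block's top, 15.5 mm from the bore's axis: shows on which side of the hub (+y or -y) the keyway lies. A small black mark on the block's top stands beside it.
- carriage (a joint): Sliding carriage of the key gauge, m: 0 = parked fully in under the green guard, 0.12 = drawn fully out to its stop. It slides straight along the gauge's x axis (out is the gauge's -x, towards the robot) and stays where it is left; moving it takes about 4 to 6 N.
- gauge: Key gauge, fixed: grey base 255 x 110 mm, x -150 to +105, a rail 20 mm high along either side; at the far end a green guard hood 116 mm wide, x +15 to +106 mm, its underside 89 and its top 95 mm above the table. Origin on the table, on the slide's centre line; +x points away from the robot, +y to the left.
- shaft_foot (a point): Foot of the carriage's upright keyed shaft, on the face that hubs seat on, 30 mm above the table; axes as the gauge's. Shaft 18 mm thick, 42 tall, top 7 mm tapered. Brass key 5 wide, 34 tall, to 13.5 mm from the axis, pointing along -x: a hub seats only with its keyway that way, its lug then to +y or -y. On the face a black mark lies at +y, a white one at -y. Drawn out, it is 75 mm clear of the guard.
- pull_knob (a point): Axis of the carriage's black pull knob, an upright post 16 mm wide (across the slide, y) x 20 mm (along it, x), its top 40 mm above the carriage face; this point is 30 mm above the face, 60 above the table, and 80 mm from the shaft on the robot's side. Axes as the gauge's. Parked, it stands 35 mm in front of the guard.
- rack_black_shelf: Shelf of the black rack, fixed, left or right of the gauge, turned a little. Origin: middle of its upper face, 54 mm above the table; z square to the face, which slopes down towards the robot at 15 degrees; x runs up the slope, y along the rack. Face 120 mm along x, 226 along y inside a rim 24 mm high. Room for two hubs side by side, e.g. at y = +52 and -52 mm, x = 0.
- rack_white_shelf: Shelf of the white rack, fixed, left or right of the gauge, turned a little. Origin: middle of its upper face, 54 mm above the table; z square to the face, which slopes down towards the robot at 15 degrees; x runs up the slope, y along the rack. Face 120 mm along x, 226 along y inside a rim 24 mm high. Room for two hubs side by side, e.g. at y = +52 and -52 mm, x = 0.
- cream_carton: Bystander: cream printed carton lying flat, 66 x 111 x 48 mm (x, y, z); origin at the middle of its underside.
- plain_mug: Bystander: plain white mug standing upright, 81 mm across and 95 mm high, 116 mm over the handle; origin at the middle of its underside.
- marker_pen: Bystander: marker pen lying down, 127 mm long, 17 mm thick; origin under its middle.
Not all that is in view belongs to the job. Leave any orange or purple look-alike of the hub_blue alone.

How it is judged:
By the outcome, as a careful person would: the job done as asked, in the order asked, and still so for the second after the job is handed in, with the robot touching nothing.
Of hub_yellow, hub_green, hub_blue, hub_red only 3 to 4 are there at a start; the rules pass over those that are not, and their reading is None.
At some moment in a run one of hub_yellow, hub_green, hub_blue, hub_red may be knocked a few centimetres aside while the robot is not near it.
It also fails if it takes over 210 s, if anything falls off the work surface, if the arm or the gripper's body presses on something with over 40 N, if the wrist force passes 120 N, or if a joint passes its speed limit or range.

## Working session

There is one attempt and no reset: what is moved stays moved. The work goes in short steps, Python scripts to look and compute and a tool call to move; the robot and the scene stay as the last step left them, time stands still between calls to the robot, and variables do not carry over. Pictures are saved under pics/ and viewed, at most 14 in all, crops included, and the job is handed in when it is done.

Besides the shell and the picture viewer there is one more tool, called as name(argument=value, ...) on one line, values as JSON. send_rows: Moves the arm, as the interface text tells. Its arguments: {"type":"object","properties":{"xyz":{"type":"array"},"dr":{"type":"array"},"jaw":{"type":"number"},"grip_force":{"type":"number"}},"required":["xyz","dr"]}

```bash
ls; mkdir -p pics
python3 - <<'E'
from bench import *
import cv2,numpy as np
s=get_state();print(s)
for n in("scene","top","wrist"):
    c=calibration(n);print(n,c)
    im=get_image(n);cv2.imwrite(f"pics/{n}0.png",im[:,:,::-1])
E
```

```text
pics
{'time': 0.0, 'joint_positions': array([ 1.12307985,  0.32179821, -0.07006735,  1.45169075,  0.02260194,
        1.37081061, -0.05688136]), 'qd': array([ 1.64093628e-03, -9.91793653e-04, -1.64476184e-04, -5.17720985e-05,
        1.33288160e-03,  6.45327144e-04,  9.48412595e-05]), 'joint_torque': array([ 1.42139299e-03, -4.91280806e+01, -4.02605440e-01, -3.12526560e+01,
       -6.36624824e-02,  4.37430537e-02,  1.66849409e-04]), 'position': array([ 0.2893319 , -0.5814581 ,  0.23846955]), 'tool_rot': array([-3.05640645e+00, -7.18619984e-01,  8.53674969e-04]), 'ft_force': array([-0.50780905,  0.12400991, -0.38570293]), 'torque': array([-0.05513246, -0.00669081,  0.05462319]), 'grip_force': 0.0, 'grip_width': 1.003358661565651}
scene {'vfov': 53.625127067302024, 'cx': 256.1281723742233, 'cy': 193.26282893539414, 'rvec': array([ 0.83934312, -2.51110192,  1.17073272]), 'tvec': array([0.43896108, 0.29211973, 0.99527013])}
top {'vfov': 57.76586890422501, 'cx': 258.51738143362826, 'cy': 189.42854169716006, 'rvec': array([ 2.15529952, -2.19794633,  0.13200147]), 'tvec': array([-0.01710999,  0.53993899,  1.33147632])}
wrist {'vfov': 65.70646984690485, 'cx': 255.08540572359183, 'cy': 193.83013963023762, 'hand_eye': array([[-8.59288833e-04, -9.61828855e-01, -2.73650354e-01,
         7.52782895e-02],
       [ 9.99999621e-01, -8.63838015e-04, -1.03870427e-04,
        -9.04395695e-04],
       [-1.36484005e-04, -2.73650340e-01,  9.61829233e-01,
        -1.46101183e-01],
       [ 0.00000000e+00,  0.00000000e+00,  0.00000000e+00,
         1.00000000e+00]])}
```

View pics/top0.png

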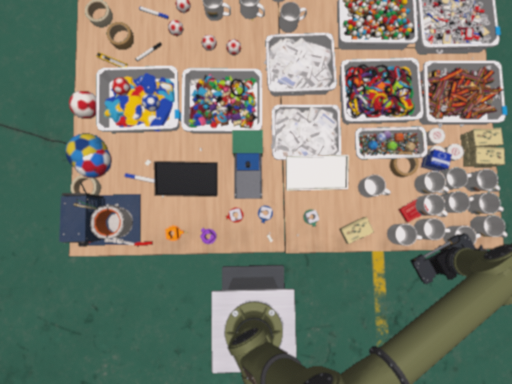

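View pics/scene0.png

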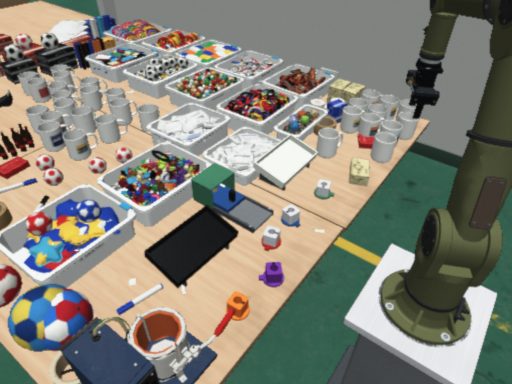

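```bash
cat > h.py <<'E'
from bench import *
import cv2,numpy as np
from scipy.spatial.transform import Rotation as R
def RT(name,s=None):
    c=calibration(name)
    if 'rvec' in c:
        r=R.from_rotvec(c['rvec']).as_matrix();return c,r.T,-r.T@c['tvec']
    s=s or get_state();H=np.array(c['hand_eye']);T=np.eye(4)
    T[:3,:3]=R.from_rotvec(s['tool_rot']).as_matrix();T[:3,3]=s['position']
    M=T@H;return c,M[:3,:3],M[:3,3]
def ray(name,u,v,s=None):
    c,r,o=RT(name,s);f=192/np.tan(np.radians(c['vfov']/2))
    x,y=(u-c['cx'])/f,(v-c['cy'])/f
    if name=='wrist':
        t=np.hypot(x,y);d=np.array([np.sinc(t/np.pi)*x,np.sinc(t/np.pi)*y,np.cos(t)])
    else:d=np.array([x,y,1.])
    return o,r@d
def onz(name,u,v,z,s=None):
    o,d=ray(name,u,v,s);return o+d*(z-o[2])/d[2]
def proj(name,p,s=None):
    c,r,o=RT(name,s);f=192/np.tan(np.radians(c['vfov']/2));q=r.T@(np.array(p)-o)
    if name=='wrist':
        rr=np.hypot(q[0],q[1]);t=np.arctan2(rr,q[2]);return c['cx']+f*t*q[0]/rr,c['cy']+f*t*q[1]/rr
    return c['cx']+f*q[0]/q[2],c['cy']+f*q[1]/q[2]
E
python3 - <<'E'
from h import *
np.set_printoptions(precision=3,suppress=True)
for n,u,v,z in [("red",235,214,.04),("blue",265,213,.04),("green",311,216,.04),("orange",174,232,.04),("carL",236,196,.03),("carR",260,196,.03),("guard",248,132,.095),("guard",248,153,.095),("blk",186,178,.054),("wht",316,172,.054),("mug",373,186,.09)]:
    p=onz("top",u,v,z);print(n,p,np.hypot(p[0],p[1]))
a=cv2.imread('pics/top0.png')[120:250,150:350];b=cv2.imread('pics/scene0.png')[150:300,180:350]
cv2.imwrite('pics/c1.png',cv2.resize(a,None,fx=4,fy=4,interpolation=cv2.INTER_CUBIC))
cv2.imwrite('pics/c2.png',cv2.resize(b,None,fx=4,fy=4,interpolation=cv2.INTER_CUBIC))
E
```

```text
red [0.445 0.065 0.04 ] 0.44982038729829604
blue [ 0.447 -0.051  0.04 ] 0.4495251078108357
green [ 0.432 -0.227  0.04 ] 0.4878954982320282
orange [0.381 0.298 0.04 ] 0.4837875191301076
carL [0.515 0.06  0.03 ] 0.5187884206465809
carR [ 0.513 -0.033  0.03 ] 0.5145309467123313
guard [0.751 0.009 0.095] 0.7513298963452726
guard [0.671 0.01  0.095] 0.670774405372516
blk [0.586 0.25  0.054] 0.6370139105458665
wht [ 0.6   -0.251  0.054] 0.6505283323545067
mug [ 0.538 -0.456  0.09 ] 0.7054465865221177
```

View pics/c1.png

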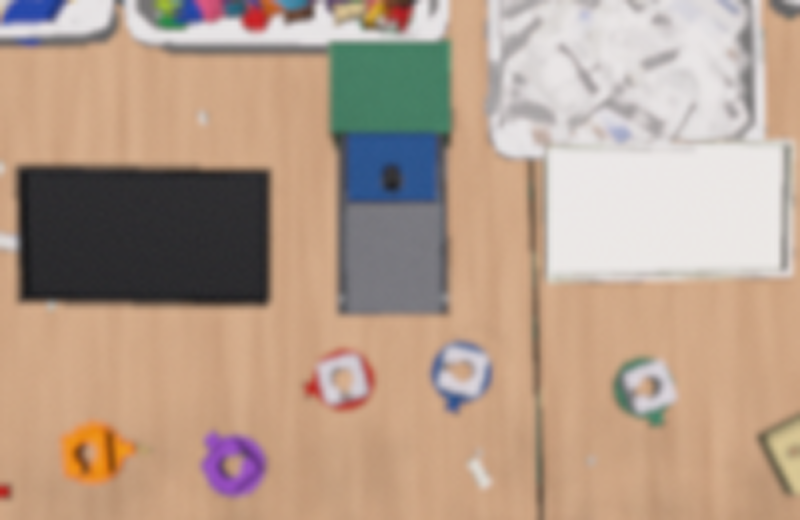

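View pics/c2.png

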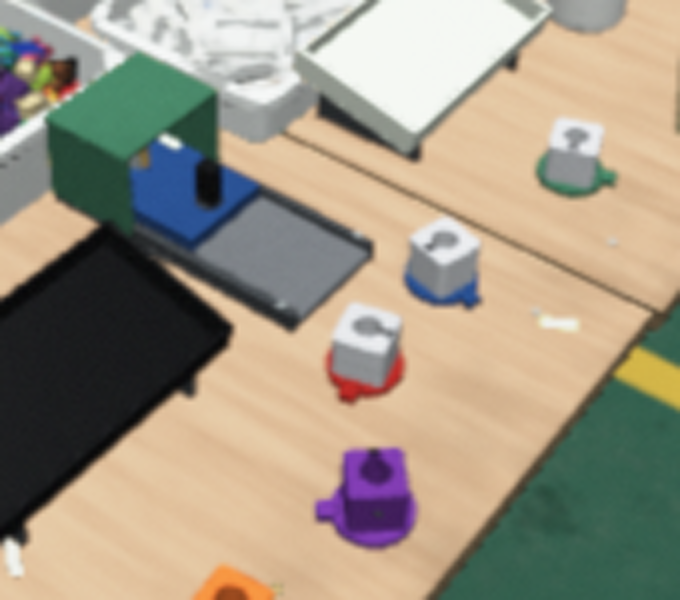

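The top view shows red (235,214), blue (265,213), green (311,216); yellow is absent; orange and purple look-alikes are at the lower left. The black rack is on the left, the white rack on the right and the carriage is parked.

send_rows(xyz=[[222,-186,-30],[222,-186,-30],[222,-186,-30],[222,-186,-30],[222,-186,-30],[222,-186,-30],[222,-186,-30],[222,-186,-30],[222,-186,-30],[222,-186,-30]], dr=[[0,0,0.462],[0,0,0.462],[0,0,0.462],[0,0,0.462],[0,0,0.462],[0,0,0.462],[0,0,0.462],[0,0,0.462],[0,0,0.462],[0,0,0.462]], jaw=87)

```text
time: 0.98
position: [0.405, -0.317, 0.2695]
tool_rot: [3.141, -0.0, -0.001]
ft_force: [-0.6, -0.7, -0.4]
grip_width: 1.002
grip_force: 0.0
```

send_rows(xyz=[[115,-265,-30],[115,-265,-30],[115,-265,-30],[115,-265,-30],[115,-265,-30],[115,-265,-30],[115,-265,-30],[115,-265,-30],[115,-265,-30],[115,-265,-30]], dr=[[0,0,0],[0,0,0],[0,0,0],[0,0,0],[0,0,0],[0,0,0],[0,0,0],[0,0,0],[0,0,0],[0,0,0]])

```text
time: 1.82
position: [0.5203, -0.054, 0.2989]
tool_rot: [3.141, -0.005, -0.002]
ft_force: [0.1, 0.2, 0.8]
grip_width: 0.995
grip_force: 0.0
```

```bash
cat >> h.py <<'E'
def yaw(s=None):
    s=s or get_state();m=R.from_rotvec(s['tool_rot']).as_matrix();return np.degrees(np.arctan2(m[1,0],m[0,0]))
def go(p,y=0,tilt=None,s=None):
    "print xyz(mm),dr to reach world p (m), tool down with x at yaw y deg; tilt = world rotvec applied after"
    s=s or get_state();m=R.from_rotvec(s['tool_rot'])
    a=np.radians(y);t=R.from_matrix(np.array([[np.cos(a),np.sin(a),0],[np.sin(a),-np.cos(a),0],[0,0,-1]]))
    if tilt is not None:t=R.from_rotvec(tilt)*t
    print("go",np.round(m.inv().apply(np.array(p)-s['position'])*1000,1),np.round((m.inv()*t).as_rotvec(),3))
def st():
    s=get_state();print('t %.1f'%s['time'],np.round(s['position'],4),'yaw %.1f'%yaw(s),'F',np.round(s['ft_force'],1),'w %.1f gf %.1f'%(s['grip_width']*87,s['grip_force']),'q',np.round(s['joint_positions'],2));return s
E
python3 - <<'E'
from h import *
import bench;print([x for x in dir(bench) if 'nose' in x.lower()], calibration('wrist').keys())
s=st();im=get_image('wrist')[:,:,::-1];cv2.imwrite('pics/w1.png',im)
np.save('w1s.npy',s,allow_pickle=True)
cv2.imwrite('pics/w1b.png',cv2.resize(im,None,fx=1.56,fy=1.56,interpolation=cv2.INTER_CUBIC))
E
```

```text
['nose_length'] dict_keys(['vfov', 'cx', 'cy', 'hand_eye'])
t 1.8 [ 0.5203 -0.054   0.2989] yaw -0.2 F [0.1 0.2 0.8] w 86.6 gf 0.0 q [ 0.53  0.05 -0.49  1.65  0.03  1.44 -1.54]
```

View pics/w1b.png

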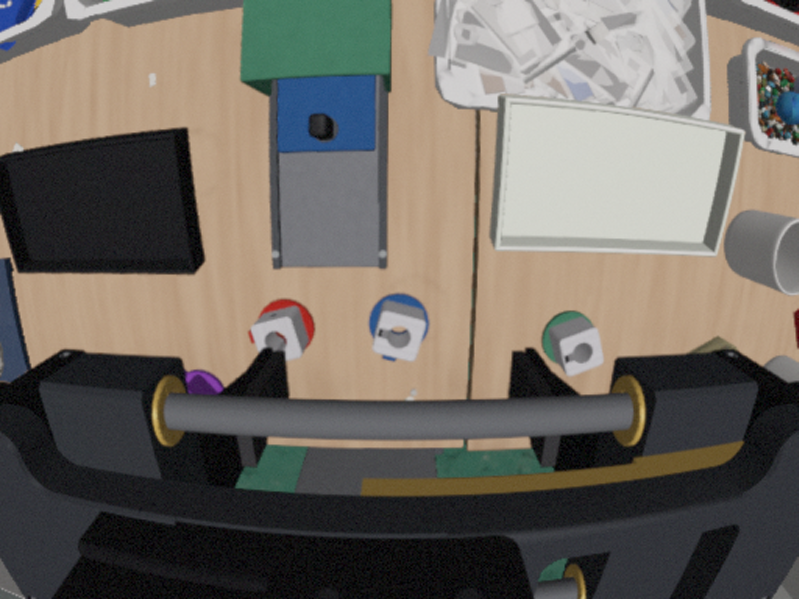

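Wrist view (1.56x): knob top at (320,122), red block (278,332), blue block (399,330), green block (576,346), and both racks and the gauge in clear view. I'll measure, and enlarge the three hubs.

Run:
```python
from h import *
np.set_printoptions(precision=4,suppress=True)
s=np.load('w1s.npy',allow_pickle=True).item();im=cv2.imread('pics/w1.png')
print('nose',nose_length)
P=lambda u,v,z:onz('wrist',u/1.56,v/1.56,z,s)
print('knob',P(320,121,.07));print('base',P(275,267,.02),P(385,267,.02),'guard',P(243,80,.095),P(391,80,.095))
for n,c in dict(blk=[(5,155),(187,129),(203,265),(18,271)],wht=[(502,95),(743,130),(722,253),(494,248)]).items():
    for (u,v),z in zip(c,(.054+.0155+.023,)*2+(.054-.0155+.023,)*2):print(n,P(u,v,z))
hsv=cv2.cvtColor(im,cv2.COLOR_BGR2HSV)
rois=dict(red=(155,185,55,50),blue=(230,180,55,55),green=(340,192,55,55));t=[]
for n,(x,y,w,h) in rois.items():
    t.append(cv2.resize(im[y:y+h,x:x+w],(266,266),interpolation=cv2.INTER_CUBIC))
    g=hsv[y:y+h,x:x+w];m=((g[...,1]<45)&(g[...,2]>95)).astype(np.uint8)
    cs,_=cv2.findContours(m,cv2.RETR_EXTERNAL,cv2.CHAIN_APPROX_NONE);c=max(cs,key=cv2.contourArea)
    print(n,cv2.contourArea(c),cv2.boundingRect(c))
cv2.imwrite('pics/c3.png',np.hstack(t))
```

```text
nose 0.017
knob [0.6393 0.0086 0.07  ]
base [0.5095 0.0643 0.02  ] [ 0.5083 -0.0411  0.02  ] guard [0.6736 0.0652 0.095 ] [ 0.6666 -0.0487  0.095 ]
blk [0.6472 0.3332 0.0925]
blk [0.6394 0.1148 0.0925]
blk [0.5212 0.121  0.0615]
blk [0.5233 0.3634 0.0615]
wht [ 0.6577 -0.1326  0.0925]
wht [ 0.6573 -0.3695  0.0925]
wht [ 0.5358 -0.3782  0.0615]
wht [ 0.5333 -0.1347  0.0615]
red 787.0 (6, 12, 36, 35)
blue 953.0 (7, 13, 39, 39)
green 881.0 (12, 11, 35, 38)
```

View pics/c3.png

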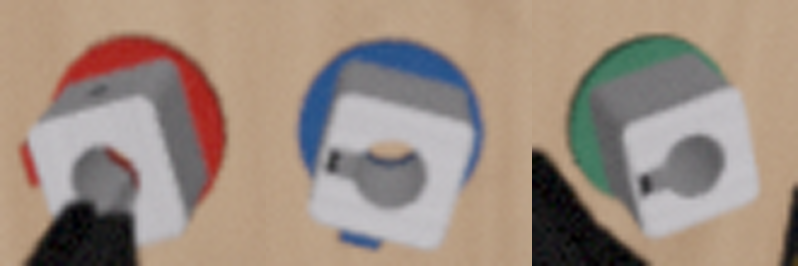

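Blue and green: keyway to the left (+y), lug towards the robot, so both should read white. Red: keyway towards the robot, lug left, so black. Now the knob.

send_rows(xyz=[[118.5,-63,0],[118.5,-63,0],[118.5,-63,50],[118.5,-63,90],[118.5,-63,120],[118.5,-63,140],[118.5,-63,140],[118.5,-63,140],[118.5,-63,140],[118.5,-63,140]], dr=[[0,0,0.019],[0,0,0.019],[0,0,0.019],[0,0,0.019],[0,0,0.019],[0,0,0.019],[0,0,0.019],[0,0,0.019],[0,0,0.019],[0,0,0.019]], jaw=60)

```text
time: 2.7
position: [0.6407, 0.0104, 0.1629]
tool_rot: [3.141, -0.033, 0.008]
ft_force: [-0.1, -0.2, 0.5]
grip_width: 0.689
grip_force: 0.0
```

Run:
```python
from h import *
np.set_printoptions(precision=4,suppress=True)
go((.639,.0086,.060),-1.3,s=st())
s=np.load('w1s.npy',allow_pickle=True).item()
rois=dict(red=(155,185,4.836,5.32,[(27,128),(153,97),(187,232)],(103,175)),blue=(230,180,4.836,4.836,[(76,93),(208,127),(169,249),(42,217)],(122,178)),green=(340,192,4.836,4.836,[(95,122),(210,86),(226,200),(126,238)],(163,165)))
for n,(x,y,fx,fy,c,b) in rois.items():
    q=np.array([onz('wrist',x+u/fx-.4,y+v/fy-.4,.046,s)[:2] for u,v in c]);b=onz('wrist',x+b[0]/fx-.4,y+b[1]/fy-.4,.046,s)
    print(n,'mid',(q[0]+q[2])/2,'bore',b[:2],'sides',np.linalg.norm(np.diff(q,axis=0),axis=1),'ang',[round(np.degrees(np.arctan2(*d[::-1]))%90,1) for d in np.diff(q,axis=0)])
```

```text
t 2.7 [0.6407 0.0104 0.1629] yaw -1.2 F [-0.1 -0.2  0.5] w 60.0 gf 0.0 q [ 0.36  0.39 -0.53  1.56  0.21  1.24 -1.8 ]
go [ -2.2   1.7 102.8] [ 0.001 -0.005  0.002]
red mid [0.4442 0.0622] bore [0.4457 0.0632] sides [0.0416 0.04  ] ang [np.float64(12.5), np.float64(10.9)]
blue mid [ 0.4494 -0.053 ] bore [ 0.4477 -0.0526] sides [0.0399 0.0402 0.0394] ang [np.float64(74.6), np.float64(73.9), np.float64(74.5)]
green mid [ 0.4308 -0.2335] bore [ 0.4298 -0.2338] sides [0.0398 0.0411 0.0362] ang [np.float64(16.1), np.float64(16.7), np.float64(19.1)]
```

send_rows(xyz=[[-2,2,30],[-2,2,60],[-2,2,85],[-2,2,100],[-2,2,102],[-2,2,102],[-2,2,102],[-2,2,102],[-2,2,102],[-2,2,102]], dr=[[0,0,0],[0,0,0],[0,0,0],[0,0,0],[0,0,0],[0,0,0],[0,0,0],[0,0,0],[0,0,0],[0,0,0]])

```text
time: 3.53
position: [0.6379, 0.0095, 0.059]
tool_rot: [3.141, -0.03, 0.004]
ft_force: [0.5, -0.0, -0.1]
grip_width: 0.69
grip_force: 0.0
```

send_rows(xyz=[[0,0,0],[0,0,0],[0,0,0],[0,0,0],[0,0,0],[0,0,0],[0,0,0],[0,0,0],[0,0,0],[0,0,0]], dr=[[0,0,0],[0,0,0],[0,0,0],[0,0,0],[0,0,0],[0,0,0],[0,0,0],[0,0,0],[0,0,0],[0,0,0]], jaw=8, grip_force=30)

```text
time: 4.37
position: [0.637, 0.0103, 0.0574]
tool_rot: [-3.141, 0.029, 0.0]
ft_force: [0.8, 2.1, -0.1]
grip_width: 0.179
grip_force: 30.0
```

send_rows(xyz=[[-6,0,0],[-18,0,0],[-30,0,0],[-42,0,0],[-54,0,0],[-66,0,0],[-78,0,0],[-90,0,0],[-102,0,0],[-110,0,0]], dr=[[0,0,0],[0,0,0],[0,0,0],[0,0,0],[0,0,0],[0,0,0],[0,0,0],[0,0,0],[0,0,0],[0,0,0]])

```text
time: 5.2
position: [0.5269, 0.0115, 0.0574]
tool_rot: [3.141, -0.03, 0.003]
ft_force: [4.3, 0.8, -6.3]
grip_width: 0.18
grip_force: 30.0
```

send_rows(xyz=[[-3,0,0],[-6,0,0],[-8,0,0],[-10,0,0],[-11,0,0],[-12,0,0],[-13,0,0],[-13,0,0],[-13,0,0],[-13,0,0]], dr=[[0,0,0],[0,0,0],[0,0,0],[0,0,0],[0,0,0],[0,0,0],[0,0,0],[0,0,0],[0,0,0],[0,0,0]])

```text
time: 6.03
position: [0.5173, 0.0116, 0.0575]
tool_rot: [-3.141, 0.03, -0.011]
ft_force: [12.3, -0.3, -15.8]
grip_width: 0.183
grip_force: 30.0
```

send_rows(xyz=[[1,0,0],[1,0,0],[1,0,0],[1,0,0],[1,0,0],[1,0,-30],[1,0,-70],[1,0,-110],[1,0,-140],[1,0,-150]], dr=[[0,0,0],[0,0,0],[0,0,0],[0,0,0],[0,0,0],[0,0,0],[0,0,0],[0,0,0],[0,0,0],[0,0,0]], jaw=70)

```text
time: 6.87
position: [0.5174, 0.0122, 0.2131]
tool_rot: [3.14, -0.03, 0.013]
ft_force: [0.7, 0.8, 1.4]
grip_width: 0.787
grip_force: 0.0
```

Run:
```python
from h import *
s=st();im=get_image('wrist')[:,:,::-1];cv2.imwrite('pics/w2.png',im)
np.save('w2s.npy',s,allow_pickle=True)
u,v=proj('wrist',(.599,.0113,.072),s);print(u,v)
x,y=max(int(u)-100,0),max(int(v)-75,0);print(x,y)
cv2.imwrite('pics/w2c.png',cv2.resize(im[y:y+150,x:x+200],None,fx=4,fy=4,interpolation=cv2.INTER_CUBIC))
```

```text
t 6.9 [0.5174 0.0122 0.2131] yaw -1.1 F [0.7 0.8 1.4] w 68.5 gf 0.0 q [ 0.48  0.08 -0.58  1.8   0.05  1.27 -1.7 ]
255.1614652898775 105.63843893469925
155 30
```

View pics/w2c.png

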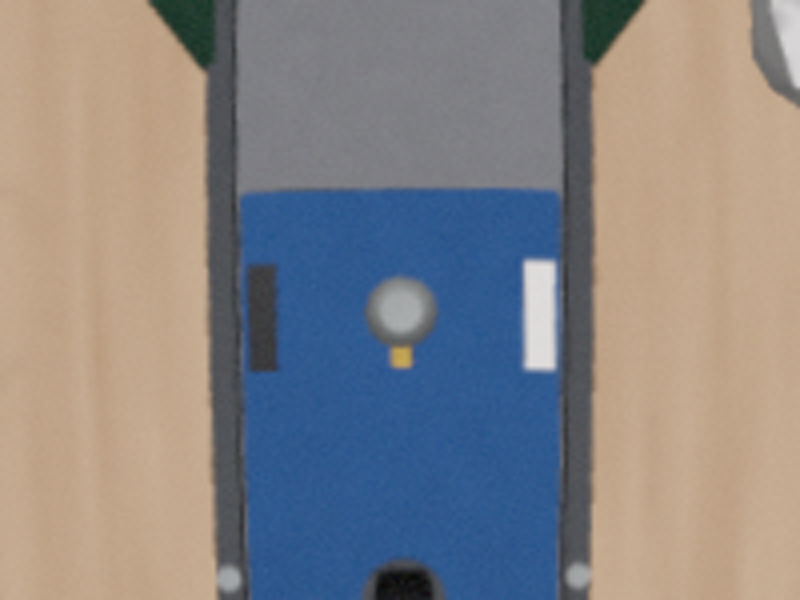

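Shaft top at crop (400,306), brass key towards the robot, black mark left (+y), white mark right (-y); the carriage is fully out.

Run:
```python
from h import *
np.set_printoptions(precision=4,suppress=True)
s=np.load('w2s.npy',allow_pickle=True).item()
P=lambda x,y,z:onz('wrist',155+(x+.5)/4-.5,30+(y+.5)/4-.5,z,s)
print('shaft',P(400.5,306,.072),'key',P(401,357,.064),'marks',P(263,318,.03),P(539,315,.03),'knob',P(403,588,.07),'bolts',P(230,578,.02),P(577,576,.02))
T=lambda x,y,z:onz('top',150+(x+.5)/4-.5,120+(y+.5)/4-.5,z)
zb,zf=.054+.0155+.023,.054-.0155+.023
for c in ([(20,168),(270,170),(268,302),(20,300)],[(545,142),(790,140),(792,272),(548,280)]):
    q=np.array([T(x,y,z) for (x,y),z in zip(c,(zb,zb,zf,zf))]);print(q[:,:2].tolist(),q.mean(0))
h=np.array([.4303,-.2336,0])
st();go(h+[0,0,.13],16.8);
```

```text
shaft [0.5985 0.0117 0.072 ] key [0.5861 0.0118 0.064 ] marks [0.5975 0.0495 0.03  ] [ 0.5968 -0.0263  0.03  ] knob [0.5289 0.0125 0.07  ] bolts [0.5224 0.0633 0.02  ] [ 0.5209 -0.0385  0.02  ]
[[0.6444022481127724, 0.35915134351524847], [0.6384658752630675, 0.12636740586635864], [0.517286629014135, 0.13239463861773113], [0.5236346234838606, 0.36655338293068834]] [0.5809 0.2461 0.077 ]
[[0.6606849878500747, -0.13208547237914534], [0.6586591918897586, -0.3637133430391841], [0.5365983164594287, -0.36832505326370574], [0.533283169248517, -0.1342576810150196]] [ 0.5973 -0.2496  0.077 ]
t 6.9 [0.5175 0.012  0.2128] yaw -1.1 F [ 0.9 -0.1  1.7] w 68.7 gf 0.0 q [ 0.48  0.08 -0.58  1.8   0.05  1.26 -1.7 ]
go [-83.1 247.2  82.4] [ 0.003 -0.008 -0.312]
```

send_rows(xyz=[[-83,247,82],[-83,247,82],[-83,247,82],[-83,247,82],[-83,247,82],[-83,247,82],[-83,247,82],[-83,247,82],[-83,247,82],[-83,247,82]], dr=[[0,0,-0.31],[0,0,-0.31],[0,0,-0.31],[0,0,-0.31],[0,0,-0.31],[0,0,-0.31],[0,0,-0.31],[0,0,-0.31],[0,0,-0.31],[0,0,-0.31]], jaw=80)

```text
time: 7.75
position: [0.4269, -0.2325, 0.1245]
tool_rot: [-3.107, -0.455, 0.002]
ft_force: [1.0, 0.0, -0.7]
grip_width: 0.916
grip_force: 0.0
```

```bash
cat >> h.py <<'E'
def block(s,im,z=.046,near=None,tag=None):
    "centre and side angle of the white block top near world point, from wrist picture"
    u,v=proj('wrist',near,s);f=4;w=55
    x,y=max(int(u)-w,0),max(int(v)-w,0);c=cv2.resize(im[y:y+2*w,x:x+2*w],None,fx=f,fy=f,interpolation=cv2.INTER_CUBIC)
    g=cv2.cvtColor(c,cv2.COLOR_BGR2HSV);m=((g[...,1]<40)&(g[...,2]>175)).astype(np.uint8)
    cs,_=cv2.findContours(m,cv2.RETR_EXTERNAL,cv2.CHAIN_APPROX_NONE)
    k=max(cs,key=cv2.contourArea)[:,0,:]
    q=np.array([onz('wrist',x+(a+.5)/f-.5,y+(b+.5)/f-.5,z,s)[:2] for a,b in k])
    r=cv2.minAreaRect((q*1000).astype(np.float32));print('block mid',np.round(np.array(r[0])/1000,4),'size',np.round(r[1],1),'ang %.1f'%(r[2]%90))
    if tag:cv2.imwrite(f'pics/{tag}.png',c)
E
python3 - <<'E'
from h import *
s=st();im=get_image('wrist')[:,:,::-1];cv2.imwrite('pics/w3.png',im);np.save('w3s.npy',s,allow_pickle=True)
block(s,im,.046,(.4303,-.2336,.046),'w3c')
E
```

```text
t 7.8 [ 0.4269 -0.2325  0.1245] yaw 16.7 F [ 1.   0.  -0.7] w 79.6 gf 0.0 q [ 0.78  0.08 -0.35  1.98  0.03  1.09 -0.86]
block mid [ 0.4305 -0.2333] size [40.2 40. ] ang 19.2
```

View pics/w3c.png

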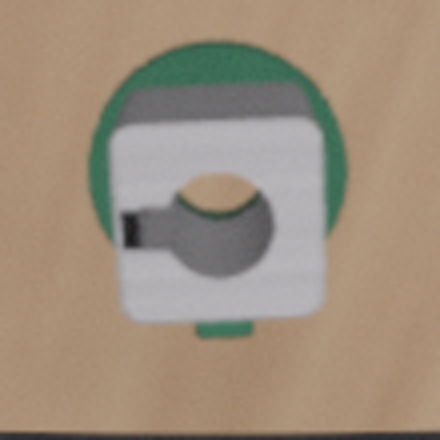

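Block mid (0.4305,-0.2333); keyway left, lug towards the robot. Grasping green.

send_rows(xyz=[[3,2,25],[3,2,50],[3,2,70],[3,2,85],[3,2,92],[3,2,92],[3,2,92],[3,2,92],[3,2,92],[3,2,92]], dr=[[0,0,-0.02],[0,0,-0.02],[0,0,-0.02],[0,0,-0.02],[0,0,-0.02],[0,0,-0.02],[0,0,-0.02],[0,0,-0.02],[0,0,-0.02],[0,0,-0.02]])

```text
time: 8.63
position: [0.4315, -0.2349, 0.0346]
tool_rot: [3.102, 0.486, 0.002]
ft_force: [0.5, -1.0, 0.3]
grip_width: 0.92
grip_force: 0.0
```

send_rows(xyz=[[0,0,0],[0,0,0],[0,0,0],[0,0,0],[0,0,0],[0,0,0],[0,0,0],[0,0,0],[0,0,0],[0,0,0]], dr=[[0,0,0],[0,0,0],[0,0,0],[0,0,0],[0,0,0],[0,0,0],[0,0,0],[0,0,0],[0,0,0],[0,0,0]], jaw=36, grip_force=35)

```text
time: 9.47
position: [0.4307, -0.2345, 0.0335]
tool_rot: [-3.104, -0.486, 0.0]
ft_force: [-0.4, 0.5, -0.0]
grip_width: 0.48
grip_force: 34.8
```

send_rows(xyz=[[0,0,-20],[0,0,-50],[0,0,-80],[0,0,-110],[0,0,-120],[0,0,-120],[0,0,-120],[0,0,-120],[0,0,-120],[0,0,-120]], dr=[[0,0,0],[0,0,0],[0,0,0],[0,0,0],[0,0,0],[0,0,0],[0,0,0],[0,0,0],[0,0,0],[0,0,0]])

```text
time: 10.3
position: [0.4297, -0.2341, 0.1517]
tool_rot: [-3.102, -0.486, 0.004]
ft_force: [-0.3, 0.6, -2.1]
grip_width: 0.48
grip_force: 34.8
```

Run:
```python
from h import *
s=st();im=get_image('wrist')[:,:,::-1];cv2.imwrite('pics/w4.png',im)
p=s['position'];m=R.from_rotvec(s['tool_rot'])
block(s,im,p[2]+.014,p+[0,0,.014],'w4c')
go((.5985,.0115,.17),89.0,s=s)
```

```text
t 10.3 [ 0.4297 -0.2341  0.1517] yaw 17.8 F [-0.3  0.6 -2.1] w 41.7 gf 34.8 q [ 0.79  0.06 -0.35  1.94  0.02  1.15 -0.83]
block mid [ 0.4424 -0.229 ] size [15.9 40.5] ang 18.1
go [ 235.8 -182.2  -18.3] [-0.004  0.    -1.242]
```

View pics/w4c.png

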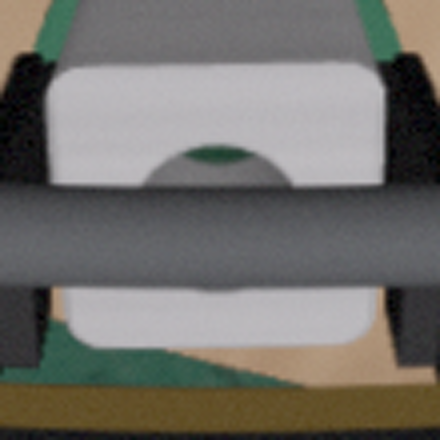

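The hub is held squarely (41.7 mm). Computing its in-hand offset from the front and back edges at rows 64 and 347.

Run:
```python
from h import *
s=st();p=s['position'];m=R.from_rotvec(s['tool_rot'])
u,v=proj('wrist',p+[0,0,.014],s);x,y=int(u)-55,int(v)-55
for a,b in((217,64),(220,347),(219,146)):
    q=onz('wrist',x+(a+.5)/4-.5,y+(b+.5)/4-.5,p[2]+.0125,s);print(m.inv().apply(q-p)*1000)
```

```text
t 10.3 [ 0.43   -0.2342  0.1521] yaw 17.8 F [ 0.  -0.1 -1.9] w 41.8 gf 34.8 q [ 0.79  0.06 -0.35  1.94  0.02  1.15 -0.83]
[ 21.15164695  -1.07203836 -12.53300784]
[-20.68506919  -0.71367089 -12.46414682]
[ 10.10362685  -0.835803   -12.51511758]
```

send_rows(xyz=[[236,-182,-18],[236,-182,-18],[236,-182,-18],[236,-182,-18],[236,-182,-18],[236,-182,-18],[236,-182,-18],[236,-182,-18],[236,-182,-18],[236,-182,-18]], dr=[[0,0,-1.242],[0,0,-1.242],[0,0,-1.242],[0,0,-1.242],[0,0,-1.242],[0,0,-1.242],[0,0,-1.242],[0,0,-1.242],[0,0,-1.242],[0,0,-1.242]])

```text
time: 11.18
position: [0.5998, 0.0126, 0.1705]
tool_rot: [-2.23, -2.21, 0.001]
ft_force: [-1.4, -0.4, -2.2]
grip_width: 0.478
grip_force: 34.8
```

send_rows(xyz=[[0,0,0],[0,0,0],[0,0,0],[0,0,0],[0,0,0],[0,0,0],[0,0,0],[0,0,0],[0,0,0],[0,0,0]], dr=[[0,0,0],[0,0,0],[0,0,0],[0,0,0],[0,0,0],[0,0,0],[0,0,0],[0,0,0],[0,0,0],[0,0,0]])

```text
time: 12.02
position: [0.5998, 0.0109, 0.1716]
tool_rot: [2.241, 2.201, -0.0]
ft_force: [-0.9, -0.1, -1.8]
grip_width: 0.479
grip_force: 34.8
```

Run:
```python
from h import *
go((.5985,.0109,.115),89.0,s=st())
```

```text
t 12.0 [0.5998 0.0109 0.1716] yaw 89.0 F [-0.9 -0.1 -1.8] w 41.6 gf 34.8 q [ 0.49  0.33 -0.67  1.65  0.21  1.24 -0.24]
go [ 0.  -1.3 56.6] [ 0.     0.    -0.001]
```

send_rows(xyz=[[0,-1.3,15],[0,-1.3,35],[0,-1.3,50],[0,-1.3,57],[0,-1.3,60],[0,-1.3,63],[0,-1.3,66],[0,-1.3,69],[0,-1.3,71],[0,-1.3,72]], dr=[[0,0,0],[0,0,0],[0,0,0],[0,0,0],[0,0,0],[0,0,0],[0,0,0],[0,0,0],[0,0,0],[0,0,0]])

```text
time: 12.85
position: [0.5986, 0.0109, 0.0996]
tool_rot: [2.241, 2.201, 0.0]
ft_force: [1.1, -0.5, -1.8]
grip_width: 0.484
grip_force: 34.8
```

send_rows(xyz=[[0,0,3],[0,0,6],[0,0,9],[0,0,12],[0,0,15],[0,0,18],[0,0,21],[0,0,23],[0,0,24],[0,0,25]], dr=[[0,0,0],[0,0,0],[0,0,0],[0,0,0],[0,0,0],[0,0,0],[0,0,0],[0,0,0],[0,0,0],[0,0,0]])

```text
time: 13.68
position: [0.5984, 0.0109, 0.0744]
tool_rot: [-2.241, -2.201, 0.0]
ft_force: [0.4, -0.2, -2.6]
grip_width: 0.479
grip_force: 34.8
```

send_rows(xyz=[[0,0,2],[0,0,4],[0,0,6],[0,0,7],[0,0,8],[0,0,9],[0,0,10],[0,0,11],[0,0,11],[0,0,11]], dr=[[0,0,0],[0,0,0],[0,0,0],[0,0,0],[0,0,0],[0,0,0],[0,0,0],[0,0,0],[0,0,0],[0,0,0]])

```text
time: 14.52
position: [0.5985, 0.0109, 0.0636]
tool_rot: [2.241, 2.201, 0.0]
ft_force: [0.0, 0.1, -0.8]
grip_width: 0.479
grip_force: 34.8
```

send_rows(xyz=[[0,0,0.5],[0,0,1],[0,0,1.5],[0,0,1.5],[0,0,1.5],[0,0,1.5],[0,0,1.5],[0,0,1.5],[0,0,1.5],[0,0,1.5]], dr=[[0,0,0],[0,0,0],[0,0,0],[0,0,0],[0,0,0],[0,0,0],[0,0,0],[0,0,0],[0,0,0],[0,0,0]])

```text
time: 15.35
position: [0.5987, 0.0109, 0.0635]
tool_rot: [2.241, 2.201, -0.0]
ft_force: [-3.3, -0.9, 7.9]
grip_width: 0.48
grip_force: 34.8
```

send_rows(xyz=[[0,0,0],[0,0,0],[0,0,0],[0,0,0],[0,0,0],[0,0,0],[0,0,0],[0,0,0],[0,0,0],[0,0,0]], dr=[[0,0,0],[0,0,0],[0,0,0],[0,0,0],[0,0,0],[0,0,0],[0,0,0],[0,0,0],[0,0,0],[0,0,0]], jaw=60)

```text
time: 16.18
position: [0.5985, 0.0109, 0.062]
tool_rot: [2.241, 2.201, -0.0]
ft_force: [-0.2, -0.1, 0.2]
grip_width: 0.69
grip_force: 0.0
```

send_rows(xyz=[[0,0,-20],[0,0,-50],[0,0,-80],[0,0,-80],[0,0,-80],[0,0,-80],[0,0,-80],[0,0,-80],[0,0,-80],[0,0,-80]], dr=[[0,0,0],[0,0,0],[0,0,0],[0,0,0],[0,0,0],[0,0,0],[0,0,0],[0,0,0],[0,0,0],[0,0,0]])

```text
time: 17.02
position: [0.598, 0.0109, 0.1412]
tool_rot: [-2.241, -2.201, 0.001]
ft_force: [-0.3, -0.2, -0.4]
grip_width: 0.688
grip_force: 0.0
```

Run:
```python
from h import *
s=st();im=get_image('wrist')[:,:,::-1];cv2.imwrite('pics/w5.png',im)
sc=get_image('scene')[:,:,::-1];cv2.imwrite('pics/s5.png',sc)
block(s,im,.076,(.5985,.0109,.076),'w5c')
a=cv2.resize(sc[150:270,180:340],(533,400),interpolation=cv2.INTER_CUBIC)
b=cv2.resize(cv2.imread('pics/w5c.png'),(260,260));o=np.zeros((400,793,3),np.uint8);o[:,:533]=a;o[:260,533:]=b
cv2.imwrite('pics/v5.png',o)
```

```text
t 17.0 [0.598  0.0109 0.1412] yaw 89.0 F [-0.3 -0.2 -0.4] w 59.8 gf 0.0 q [ 0.49  0.35 -0.66  1.69  0.23  1.19 -0.25]
block mid [0.5987 0.0113] size [42.  42.8] ang 0.0
```

View pics/v5.png

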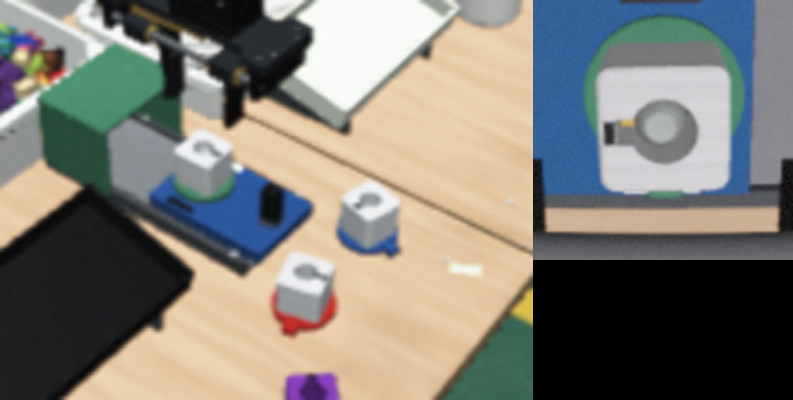

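Green is seated fully home with its lug at -y (white mark). Regrasp and lift off.

send_rows(xyz=[[0,0,25],[0,0,50],[0,0,68],[0,0,76],[0,0,78.5],[0,0,78.5],[0,0,78.5],[0,0,78.5],[0,0,78.5],[0,0,78.5]], dr=[[0,0,0],[0,0,0],[0,0,0],[0,0,0],[0,0,0],[0,0,0],[0,0,0],[0,0,0],[0,0,0],[0,0,0]])

```text
time: 17.95
position: [0.5991, 0.0109, 0.0645]
tool_rot: [2.24, 2.2, 0.001]
ft_force: [0.1, 0.1, 0.3]
grip_width: 0.688
grip_force: 0.0
```

send_rows(xyz=[[0,0,0],[0,0,0],[0,0,0],[0,0,0],[0,0,0],[0,0,0],[0,0,0],[0,0,0],[0,0,0],[0,0,0]], dr=[[0,0,0],[0,0,0],[0,0,0],[0,0,0],[0,0,0],[0,0,0],[0,0,0],[0,0,0],[0,0,0],[0,0,0]], jaw=36)

```text
time: 18.78
position: [0.5985, 0.0108, 0.0636]
tool_rot: [2.241, 2.201, 0.0]
ft_force: [-0.6, 0.2, 1.0]
grip_width: 0.482
grip_force: 34.9
```

send_rows(xyz=[[0,0,-5],[0,0,-15],[0,0,-25],[0,0,-35],[0,0,-45],[0,0,-60],[0,0,-80],[0,0,-100],[0,0,-110],[0,0,-110]], dr=[[0,0,0],[0,0,0],[0,0,0],[0,0,0],[0,0,0],[0,0,0],[0,0,0],[0,0,0],[0,0,0],[0,0,0]])

```text
time: 19.62
position: [0.6004, 0.0112, 0.1771]
tool_rot: [2.238, 2.198, 0.006]
ft_force: [0.9, 0.3, -1.6]
grip_width: 0.481
grip_force: 34.9
```

```bash
cat >> h.py <<'E'
RK=dict(w=((.603,-.250,.054),0.2),b=((.587,.246,.054),-1.5))
def rack(k,y,h,lab=0,x=0,yw=0,s=None):
    "tool pose: hub grasp point h (m) above shelf at rack x,y, tilted; yw tool yaw relative to rack"
    o,a=RK[k];a0=a;a=np.radians(a);t=np.radians(15)
    ex=np.array([np.cos(t)*np.cos(a),np.cos(t)*np.sin(a),np.sin(t)]);ey=np.array([-np.sin(a),np.cos(a),0]);n=np.cross(ex,ey)
    p=np.array(o)+x*ex+y*ey+h*n;print('world',np.round(p,4));go(p,a0+yw,-t*ey,s)
E
python3 - <<'E'
from h import *
s=st();go((.579,-.302,.20),19,s=s);rack('w',-.052,.0345,s=s)
E
```

```text
t 19.6 [0.6004 0.0112 0.1771] yaw 89.0 F [ 0.9  0.3 -1.6] w 41.9 gf 34.9 q [ 0.5   0.32 -0.67  1.65  0.21  1.24 -0.24]
go [-313.5  -15.6  -22.9] [ 0.005 -0.003  1.221]
world [ 0.5943 -0.302   0.0873]
go [-313.2   -1.    89.9] [-0.198  0.203  1.54 ]
```

send_rows(xyz=[[-313,-15,-23],[-313,-15,-23],[-313,-15,-23],[-313,-15,-23],[-313,-15,-23],[-313,-15,-23],[-313,-15,-23],[-313,-15,-23],[-313,-15,-23],[-313,-15,-23]], dr=[[0,0,1.22],[0,0,1.22],[0,0,1.22],[0,0,1.22],[0,0,1.22],[0,0,1.22],[0,0,1.22],[0,0,1.22],[0,0,1.22],[0,0,1.22]])

```text
time: 20.45
position: [0.5762, -0.3049, 0.1949]
tool_rot: [-3.1, -0.503, 0.004]
ft_force: [0.7, 0.9, -2.4]
grip_width: 0.481
grip_force: 34.9
```

Run:
```python
from h import *
s=st();im=get_image('wrist')[:,:,::-1];cv2.imwrite('pics/w6.png',im);rack('w',-.052,.08,s=s)
cv2.imwrite('pics/w6b.png',cv2.resize(im,None,fx=1.4,fy=1.4))
for c in (-.113,.113):
  for x in (-.06,.06):
    t=np.radians(15);p=np.array([.603,-.25,.054])+x*np.array([np.cos(t),0,np.sin(t)])+[0,c,0];print(x,c,np.round(np.array(proj('wrist',p,s))*1.4))
```

```text
t 20.4 [ 0.5762 -0.3049  0.1949] yaw 18.4 F [ 0.7  0.9 -2.4] w 41.9 gf 34.9 q [ 0.71  0.37 -0.34  1.49  0.13  1.3  -0.89]
world [ 0.5825 -0.3021  0.1313]
go [ 7.  -0.6 63.6] [-0.042  0.262  0.316]
-0.06 -0.113 [416. 316.]
0.06 -0.113 [482. 178.]
-0.06 0.113 [148. 230.]
0.06 0.113 [166.  81.]
```

View pics/w6b.png

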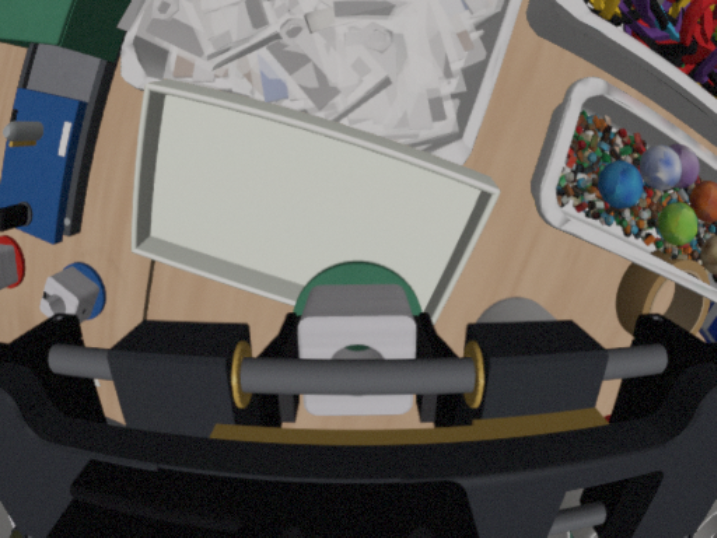

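The rack's inner back edge appears about 10 px nearer than predicted, so I take the white rack x as 0.597. Tilting over the slot; the mug clears.

send_rows(xyz=[[1,-2.5,0],[1,-2.5,0],[1,-2.5,20],[1,-2.5,40],[1,-2.5,64],[1,-2.5,64],[1,-2.5,64],[1,-2.5,64],[1,-2.5,64],[1,-2.5,64]], dr=[[-0.042,0.262,0.316],[-0.042,0.262,0.316],[-0.042,0.262,0.316],[-0.042,0.262,0.316],[-0.042,0.262,0.316],[-0.042,0.262,0.316],[-0.042,0.262,0.316],[-0.042,0.262,0.316],[-0.042,0.262,0.316],[-0.042,0.262,0.316]])

```text
time: 21.33
position: [0.5793, -0.2994, 0.1344]
tool_rot: [-3.113, -0.025, -0.417]
ft_force: [-0.1, 0.3, -2.6]
grip_width: 0.479
grip_force: 34.9
```

```bash
sed -i 's/w=((.603/w=((.597/' h.py
python3 - <<'E'
from h import *
s=st();rack('w',-.052,.037,s=s);print(R.from_rotvec(s['tool_rot']).as_matrix()[:,2])
E
```

```text
t 21.3 [ 0.5793 -0.2994  0.1344] yaw 0.9 F [-0.1  0.3 -2.6] w 41.7 gf 34.9 q [ 0.8   0.26 -0.33  1.78 -0.05  0.88 -1.04]
world [ 0.5876 -0.302   0.0897]
go [-3.8  2.7 45.2] [-0.002 -0.005  0.012]
[ 0.26344532  0.00265378 -0.96467068]
```

send_rows(xyz=[[-4,3,15],[-4,3,30],[-4,3,40],[-4,3,44],[-4,3,45],[-4,3,46],[-4,3,47],[-4,3,47],[-4,3,47],[-4,3,47]], dr=[[0,0,0],[0,0,0],[0,0,0],[0,0,0],[0,0,0],[0,0,0],[0,0,0],[0,0,0],[0,0,0],[0,0,0]])

```text
time: 22.17
position: [0.5866, -0.3022, 0.0867]
tool_rot: [-3.113, -0.023, -0.415]
ft_force: [0.3, -0.4, -3.1]
grip_width: 0.483
grip_force: 34.9
```

send_rows(xyz=[[0,0,0.5],[0,0,1],[0,0,1.5],[0,0,1.5],[0,0,1.5],[0,0,1.5],[0,0,1.5],[0,0,1.5],[0,0,1.5],[0,0,1.5]], dr=[[0,0,0],[0,0,0],[0,0,0],[0,0,0],[0,0,0],[0,0,0],[0,0,0],[0,0,0],[0,0,0],[0,0,0]])

```text
time: 23.0
position: [0.5869, -0.3021, 0.0851]
tool_rot: [-3.112, -0.023, -0.414]
ft_force: [-4.2, 1.1, 4.8]
grip_width: 0.477
grip_force: 34.9
```

send_rows(xyz=[[0,0,0],[0,0,0],[0,0,0],[0,0,0],[0,0,0],[0,0,0],[0,0,0],[0,0,-10],[0,0,-30],[0,0,-60]], dr=[[0,0,0],[0,0,0],[0,0,0],[0,0,0],[0,0,0],[0,0,0],[0,0,0],[0,0,0],[0,0,0],[0,0,0]], jaw=62)

```text
time: 23.83
position: [0.5696, -0.3009, 0.1409]
tool_rot: [-3.11, -0.024, -0.407]
ft_force: [0.2, -0.4, 0.4]
grip_width: 0.715
grip_force: 0.0
```

send_rows(xyz=[[-20,0,-60],[-40,0,-90],[-40,0,-90],[-40,0,-90],[-40,0,-90],[-40,0,-90],[-40,0,-90],[-40,0,-90],[-40,0,-90],[-40,0,-90]], dr=[[0,-0.13,0],[0,-0.262,0],[0,-0.262,0],[0,-0.262,0],[0,-0.262,0],[0,-0.262,0],[0,-0.262,0],[0,-0.262,0],[0,-0.262,0],[0,-0.262,0]])

```text
time: 24.67
position: [0.5088, -0.303, 0.2182]
tool_rot: [-3.141, -0.023, -0.002]
ft_force: [0.3, 0.3, 0.9]
grip_width: 0.715
grip_force: 0.0
```

Run:
```python
from h import *
s=st();im=get_image('wrist')[:,:,::-1];cv2.imwrite('pics/w7.png',im);np.save('w7s.npy',s,allow_pickle=True)
block(s,im,.046,(.4486,-.053,.046),'w7c')
block(s,im,.10,(.586,-.302,.10))
go((.4486,-.053,.13),-15.5,s=s)
```

```text
t 24.7 [ 0.5088 -0.303   0.2182] yaw 0.9 F [0.3 0.3 0.9] w 62.2 gf 0.0 q [ 0.76  0.22 -0.31  1.62  0.07  1.3  -1.12]
block mid [ 0.4638 -0.0597] size [39.7 20. ] ang 46.7
block mid [ 0.594  -0.3011] size [88.4 99.1] ang 0.8
go [ -56.6 -250.8   88.3] [-0.001 -0.001  0.285]
```

send_rows(xyz=[[-56.6,-251,88],[-56.6,-251,88],[-56.6,-251,88],[-56.6,-251,88],[-56.6,-251,88],[-56.6,-251,88],[-56.6,-251,88],[-56.6,-251,88],[-56.6,-251,88],[-56.6,-251,88]], dr=[[0,0,0.285],[0,0,0.285],[0,0,0.285],[0,0,0.285],[0,0,0.285],[0,0,0.285],[0,0,0.285],[0,0,0.285],[0,0,0.285],[0,0,0.285]], jaw=76)

```text
time: 25.55
position: [0.4494, -0.0539, 0.1313]
tool_rot: [3.113, -0.424, 0.005]
ft_force: [0.7, -1.0, 0.6]
grip_width: 0.872
grip_force: 0.0
```

Run:
```python
from h import *
s=st();im=get_image('wrist')[:,:,::-1];cv2.imwrite('pics/w8.png',im);np.save('w8s.npy',s,allow_pickle=True)
block(s,im,.046,(.4486,-.053,.046),'w8c')
a=cv2.resize(cv2.imread('pics/w7.png'),None,fx=.85,fy=.85);b=cv2.imread('pics/w8c.png')[:330,:360]
o=np.zeros((330,795,3),np.uint8);o[:326,:435]=a;o[:,435:]=cv2.resize(b,(360,330));cv2.imwrite('pics/v8.png',o)
```

```text
t 25.6 [ 0.4494 -0.0539  0.1313] yaw -15.5 F [ 0.7 -1.   0.6] w 75.9 gf 0.0 q [ 0.53  0.   -0.47  2.04  0.    1.09 -1.78]
block mid [ 0.449  -0.0531] size [42.7 41.6] ang 74.5
```

View pics/v8.png

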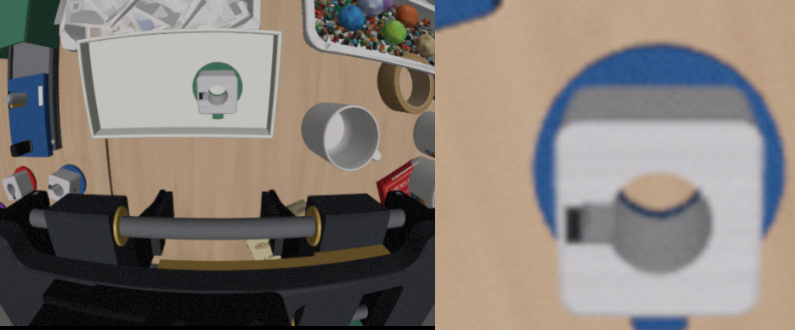

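Green stands flat on the white shelf. Blue is aligned under the tool with its keyway left and lug towards the robot; grasp it.

send_rows(xyz=[[-0.5,0,25],[-0.5,0,50],[-0.5,0,75],[-0.5,0,90],[-0.5,0,97],[-0.5,0,97],[-0.5,0,97],[-0.5,0,97],[-0.5,0,97],[-0.5,0,97]], dr=[[0,0,0],[0,0,0],[0,0,0],[0,0,0],[0,0,0],[0,0,0],[0,0,0],[0,0,0],[0,0,0],[0,0,0]])

```text
time: 26.43
position: [0.4495, -0.0532, 0.0349]
tool_rot: [3.113, -0.423, 0.007]
ft_force: [0.8, -0.1, -0.1]
grip_width: 0.874
grip_force: 0.0
```

send_rows(xyz=[[0,0,0],[0,0,0],[0,0,0],[0,0,0],[0,0,0],[0,0,0],[0,0,0],[0,0,0],[0,0,0],[0,0,0]], dr=[[0,0,0],[0,0,0],[0,0,0],[0,0,0],[0,0,0],[0,0,0],[0,0,0],[0,0,0],[0,0,0],[0,0,0]], jaw=36, grip_force=35)

```text
time: 27.27
position: [0.4486, -0.053, 0.0339]
tool_rot: [-3.113, 0.423, -0.003]
ft_force: [-0.5, -0.2, -0.0]
grip_width: 0.475
grip_force: 35.0
```

send_rows(xyz=[[0,0,-20],[0,0,-50],[0,0,-80],[0,0,-110],[0,0,-140],[0,0,-140],[0,0,-140],[0,0,-140],[0,0,-140],[0,0,-140]], dr=[[0,0,0],[0,0,0],[0,0,0],[0,0,0],[0,0,0],[0,0,-0.1],[0,0,-0.22],[0,0,-0.34],[0,0,-0.46],[0,0,-0.55]])

```text
time: 28.1
position: [0.448, -0.0527, 0.1736]
tool_rot: [3.109, 0.447, 0.003]
ft_force: [0.5, -0.5, -1.9]
grip_width: 0.482
grip_force: 35.0
```

Run:
```python
from h import *
s=st();go((.5985,.0109,.172),89.0,s=s)
im=get_image('wrist')[:,:,::-1];p=s['position'];block(s,im,p[2]+.0125,p+[0,0,.0125])
```

```text
t 28.1 [ 0.448  -0.0527  0.1736] yaw 16.4 F [ 0.5 -0.5 -1.9] w 41.9 gf 35.0 q [ 0.53 -0.05 -0.46  1.99 -0.02  1.19 -1.2 ]
go [162.4 -18.6   1.8] [ 1.000e-03 -1.000e-03 -1.268e+00]
block mid [ 0.4606 -0.048 ] size [17.3 41.3] ang 16.1
```

send_rows(xyz=[[162.4,-18.6,2],[162.4,-18.6,2],[162.4,-18.6,2],[162.4,-18.6,2],[162.4,-18.6,2],[162.4,-18.6,2],[162.4,-18.6,2],[162.4,-18.6,2],[162.4,-18.6,2],[162.4,-18.6,2]], dr=[[0,0,-0.13],[0,0,-0.25],[0,0,-0.4],[0,0,-0.6],[0,0,-0.8],[0,0,-1.0],[0,0,-1.15],[0,0,-1.2],[0,0,-1.2],[0,0,-1.2]])

```text
time: 28.98
position: [0.599, 0.01, 0.1715]
tool_rot: [2.316, 2.122, 0.002]
ft_force: [-0.2, -0.0, -1.3]
grip_width: 0.48
grip_force: 35.0
```

send_rows(xyz=[[0,0,0],[0,0,0],[0,0,0],[0,0,0],[0,0,0],[0,0,0],[0,0,0],[0,0,0],[0,0,0],[0,0,0]], dr=[[0,0,-0.068],[0,0,-0.068],[0,0,-0.068],[0,0,-0.068],[0,0,-0.068],[0,0,-0.068],[0,0,-0.068],[0,0,-0.068],[0,0,-0.068],[0,0,-0.068]])

```text
time: 29.82
position: [0.5993, 0.0099, 0.1723]
tool_rot: [2.246, 2.195, 0.002]
ft_force: [0.4, -0.4, -1.9]
grip_width: 0.481
grip_force: 35.0
```

Run:
```python
from h import *
go((.5985,.0109,.115),89.0,s=st())
```

```text
t 29.8 [0.5993 0.0099 0.1723] yaw 88.7 F [ 0.4 -0.4 -1.9] w 41.8 gf 35.0 q [ 0.49  0.32 -0.66  1.65  0.21  1.24 -0.24]
go [ 1.  -0.9 57.3] [ 0.002  0.    -0.006]
```

send_rows(xyz=[[1,-1,15],[1,-1,35],[1,-1,50],[1,-1,57],[1,-1,60],[1,-1,63],[1,-1,66],[1,-1,69],[1,-1,71],[1,-1,73]], dr=[[0,0,-0.006],[0,0,-0.006],[0,0,-0.006],[0,0,-0.006],[0,0,-0.006],[0,0,-0.006],[0,0,-0.006],[0,0,-0.006],[0,0,-0.006],[0,0,-0.006]])

```text
time: 30.65
position: [0.5987, 0.0109, 0.0995]
tool_rot: [2.239, 2.201, 0.003]
ft_force: [0.2, 0.0, -0.7]
grip_width: 0.483
grip_force: 35.0
```

send_rows(xyz=[[0,0,2],[0,0,4],[0,0,5],[0,0,6],[0,0,7],[0,0,8],[0,0,9],[0,0,9],[0,0,9],[0,0,9]], dr=[[0,0,0],[0,0,0],[0,0,0],[0,0,0],[0,0,0],[0,0,0],[0,0,0],[0,0,0],[0,0,0],[0,0,0]])

```text
time: 31.48
position: [0.5985, 0.0109, 0.0903]
tool_rot: [2.239, 2.201, 0.003]
ft_force: [0.0, -0.9, -1.3]
grip_width: 0.477
grip_force: 35.0
```

Key engaged freely (base at about 56 mm). Continue to the seat.

send_rows(xyz=[[0,0,3],[0,0,6],[0,0,9],[0,0,12],[0,0,15],[0,0,18],[0,0,21],[0,0,24],[0,0,26],[0,0,26]], dr=[[0,0,0],[0,0,0],[0,0,0],[0,0,0],[0,0,0],[0,0,0],[0,0,0],[0,0,0],[0,0,0],[0,0,0]])

```text
time: 32.32
position: [0.5986, 0.011, 0.0642]
tool_rot: [2.239, 2.202, 0.002]
ft_force: [0.2, -0.4, -0.9]
grip_width: 0.478
grip_force: 35.0
```

send_rows(xyz=[[0,0,0.5],[0,0,1],[0,0,1.5],[0,0,2],[0,0,2.3],[0,0,2.3],[0,0,2.3],[0,0,2.3],[0,0,2.3],[0,0,2.3]], dr=[[0,0,0],[0,0,0],[0,0,0],[0,0,0],[0,0,0],[0,0,0],[0,0,0],[0,0,0],[0,0,0],[0,0,0]])

```text
time: 33.15
position: [0.599, 0.0109, 0.0639]
tool_rot: [2.238, 2.201, 0.003]
ft_force: [-3.6, -0.2, 9.0]
grip_width: 0.48
grip_force: 35.0
```

send_rows(xyz=[[0,0,-1],[0,0,-1],[0,0,-1],[0,0,-1],[0,0,-1],[0,0,-1],[0,0,-1],[0,0,-1],[0,0,-1],[0,0,-1]], dr=[[0,0,0],[0,0,0],[0,0,0],[0,0,0],[0,0,0],[0,0,0],[0,0,0],[0,0,0],[0,0,0],[0,0,0]], jaw=60)

```text
time: 33.98
position: [0.5985, 0.0109, 0.0629]
tool_rot: [2.239, 2.202, 0.002]
ft_force: [-0.4, -0.3, 0.9]
grip_width: 0.69
grip_force: 0.0
```

send_rows(xyz=[[0,0,-20],[0,0,-50],[0,0,-80],[0,0,-80],[0,0,-80],[0,0,-80],[0,0,-80],[0,0,-80],[0,0,-80],[0,0,-80]], dr=[[0,0,0],[0,0,0],[0,0,0],[0,0,0],[0,0,0],[0,0,0],[0,0,0],[0,0,0],[0,0,0],[0,0,0]])

```text
time: 34.82
position: [0.5979, 0.0109, 0.1421]
tool_rot: [2.24, 2.202, 0.001]
ft_force: [-0.1, 0.5, -0.1]
grip_width: 0.69
grip_force: 0.0
```

Run:
```python
from h import *
s=st();im=get_image('wrist')[:,:,::-1];cv2.imwrite('pics/w9.png',im)
sc=get_image('scene')[:,:,::-1];cv2.imwrite('pics/s9.png',sc)
block(s,im,.076,(.5985,.0109,.076),'w9c')
g=cv2.cvtColor(cv2.imread('pics/w9c.png'),cv2.COLOR_BGR2HSV);cv2.imwrite('pics/v9.png',np.hstack([cv2.resize(cv2.imread('pics/w9c.png'),(400,400)),cv2.resize(sc[150:270,180:300],(400,400),interpolation=cv2.INTER_CUBIC)]))
```

```text
t 34.8 [0.5979 0.0109 0.1421] yaw 89.0 F [-0.1  0.5 -0.1] w 60.0 gf 0.0 q [ 0.48  0.35 -0.65  1.69  0.22  1.18 -0.25]
block mid [0.599  0.0119] size [43.9 42. ] ang 89.0
```

View pics/v9.png

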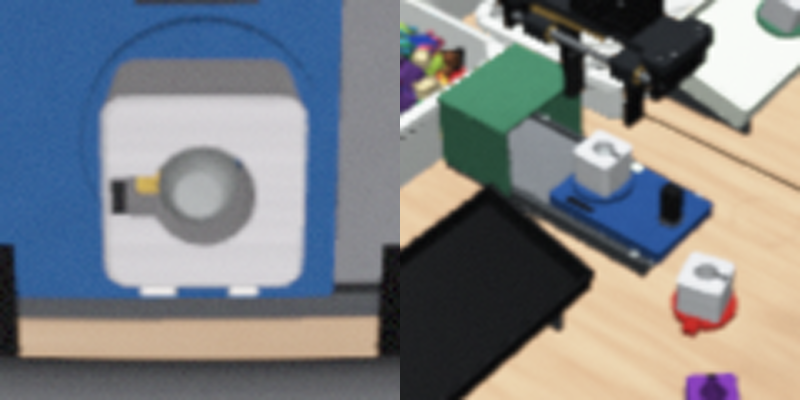

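Blue is seated and the lug lies over the white mark. Regrasp and take it to the white rack's other slot.

send_rows(xyz=[[0,0,25],[0,0,50],[0,0,68],[0,0,76],[0,0,79],[0,0,79],[0,0,79],[0,0,79],[0,0,79],[0,0,79]], dr=[[0,0,0],[0,0,0],[0,0,0],[0,0,0],[0,0,0],[0,0,0],[0,0,0],[0,0,0],[0,0,0],[0,0,0]])

```text
time: 35.75
position: [0.5991, 0.0109, 0.0649]
tool_rot: [2.238, 2.201, 0.004]
ft_force: [0.4, -0.1, -1.8]
grip_width: 0.688
grip_force: 0.0
```

send_rows(xyz=[[0,0,0],[0,0,0],[0,0,0],[0,0,0],[0,0,0],[0,0,0],[0,0,0],[0,0,0],[0,0,0],[0,0,0]], dr=[[0,0,0],[0,0,0],[0,0,0],[0,0,0],[0,0,0],[0,0,0],[0,0,0],[0,0,0],[0,0,0],[0,0,0]], jaw=36)

```text
time: 36.58
position: [0.5986, 0.0108, 0.064]
tool_rot: [2.239, 2.201, 0.003]
ft_force: [0.1, 0.7, 0.9]
grip_width: 0.476
grip_force: 35.0
```

send_rows(xyz=[[0,0,-5],[0,0,-15],[0,0,-25],[0,0,-35],[0,0,-45],[0,0,-60],[0,0,-80],[0,0,-100],[0,0,-115],[0,0,-115]], dr=[[0,0,0],[0,0,0],[0,0,0],[0,0,0],[0,0,0],[0,0,0],[0,0,0],[0,0,0],[0,0,0],[0,0,0]])

```text
time: 37.42
position: [0.6006, 0.0114, 0.1837]
tool_rot: [2.235, 2.198, 0.01]
ft_force: [0.4, 0.3, -1.6]
grip_width: 0.478
grip_force: 35.0
```

send_rows(xyz=[[-209,-23,-15],[-209,-23,-15],[-209,-23,-15],[-209,-23,-15],[-209,-23,-15],[-209,-23,-15],[-209,-23,-15],[-209,-23,-15],[-209,-23,-15],[-209,-23,-15]], dr=[[0,0,1.22],[0,0,1.22],[0,0,1.22],[0,0,1.22],[0,0,1.22],[0,0,1.22],[0,0,1.22],[0,0,1.22],[0,0,1.22],[0,0,1.22]])

```text
time: 38.25
position: [0.5712, -0.1976, 0.1932]
tool_rot: [-3.099, -0.513, -0.002]
ft_force: [-0.3, 0.1, -2.0]
grip_width: 0.483
grip_force: 35.0
```

Run:
```python
from h import *
s=st();rack('w',.054,.08,s=s)
```

```text
t 38.2 [ 0.5712 -0.1976  0.1932] yaw 18.8 F [-0.3  0.1 -2. ] w 42.0 gf 35.0 q [ 0.63  0.28 -0.4   1.62  0.11  1.27 -1.04]
world [ 0.5761 -0.1961  0.1313]
go [ 5.   0.1 61.9] [-0.043  0.258  0.322]
```

send_rows(xyz=[[5,0,0],[5,0,0],[5,0,20],[5,0,40],[5,0,62],[5,0,62],[5,0,62],[5,0,62],[5,0,62],[5,0,62]], dr=[[-0.043,0.258,0.322],[-0.043,0.258,0.322],[-0.043,0.258,0.322],[-0.043,0.258,0.322],[-0.043,0.258,0.322],[-0.043,0.258,0.322],[-0.043,0.258,0.322],[-0.043,0.258,0.322],[-0.043,0.258,0.322],[-0.043,0.258,0.322]])

```text
time: 39.08
position: [0.5779, -0.1963, 0.1335]
tool_rot: [3.114, 0.017, 0.415]
ft_force: [0.1, -0.0, -1.6]
grip_width: 0.479
grip_force: 35.0
```

Run:
```python
from h import *
s=st();rack('w',.054,.037,s=s)
```

```text
t 39.1 [ 0.5779 -0.1963  0.1335] yaw 0.6 F [ 0.1 -0.  -1.6] w 41.7 gf 35.0 q [ 0.68  0.17 -0.38  1.89 -0.03  0.84 -1.23]
world [ 0.5872 -0.196   0.0897]
go [-2.4 -0.2 44.7] [ 0.    -0.003  0.007]
```

send_rows(xyz=[[-3,0,15],[-3,0,30],[-3,0,40],[-3,0,44],[-3,0,45],[-3,0,46],[-3,0,47],[-3,0,47],[-3,0,47],[-3,0,47]], dr=[[0,0,0],[0,0,0],[0,0,0],[0,0,0],[0,0,0],[0,0,0],[0,0,0],[0,0,0],[0,0,0],[0,0,0]])

```text
time: 39.92
position: [0.5861, -0.1962, 0.0862]
tool_rot: [-3.114, -0.016, -0.412]
ft_force: [-0.2, -0.2, -2.0]
grip_width: 0.482
grip_force: 35.0
```

send_rows(xyz=[[0,0,0.5],[0,0,1],[0,0,1.5],[0,0,1.5],[0,0,1.5],[0,0,1.5],[0,0,1.5],[0,0,1.5],[0,0,1.5],[0,0,1.5]], dr=[[0,0,0],[0,0,0],[0,0,0],[0,0,0],[0,0,0],[0,0,0],[0,0,0],[0,0,0],[0,0,0],[0,0,0]])

```text
time: 40.75
position: [0.5863, -0.1961, 0.0855]
tool_rot: [3.114, 0.016, 0.411]
ft_force: [-5.3, 1.2, 6.6]
grip_width: 0.477
grip_force: 35.0
```

Contact; release, retreat, then hover over red.

send_rows(xyz=[[0,0,-0.5],[0,0,-0.5],[0,0,-0.5],[0,0,-0.5],[0,0,-0.5],[0,0,-0.5],[0,0,-0.5],[0,0,-10],[0,0,-30],[0,0,-60]], dr=[[0,0,0],[0,0,0],[0,0,0],[0,0,0],[0,0,0],[0,0,0],[0,0,0],[0,0,0],[0,0,0],[0,0,0]], jaw=62)

```text
time: 41.58
position: [0.5689, -0.1951, 0.1406]
tool_rot: [-3.112, -0.016, -0.404]
ft_force: [-0.4, -1.2, -0.2]
grip_width: 0.706
grip_force: 0.0
```

send_rows(xyz=[[-20,0,-60],[-40,0,-90],[-40,0,-90],[-40,0,-90],[-40,0,-90],[-40,0,-90],[-40,0,-90],[-40,0,-90],[-40,0,-90],[-40,0,-90]], dr=[[0,-0.13,0],[0,-0.262,0],[0,-0.262,0],[0,-0.262,0],[0,-0.262,0],[0,-0.262,0],[0,-0.262,0],[0,-0.262,0],[0,-0.262,0],[0,-0.262,0]])

```text
time: 42.42
position: [0.5084, -0.1965, 0.218]
tool_rot: [3.141, 0.016, -0.0]
ft_force: [-0.0, 0.0, 0.4]
grip_width: 0.711
grip_force: 0.0
```

Run:
```python
from h import *
s=st();im=get_image('wrist')[:,:,::-1];cv2.imwrite('pics/w10.png',im)
block(s,im,.046,(.445,.0628,.046))
g=cv2.cvtColor(im,cv2.COLOR_BGR2HSV)
for n,lo,hi in(('green',50,85),('blue',100,125),('red',0,6)):
    m=((g[...,0]>=lo)&(g[...,0]<=hi)&(g[...,1]>110)).astype(np.uint8)
    k,l,stt,ce=cv2.connectedComponentsWithStats(m)
    for i in range(1,k):
        if stt[i,4]>150:print(n,stt[i,4],np.round(ce[i]),np.round(onz('wrist',*ce[i],.06 if n!='red' else .008,s),3))
go((.445,.0628,.13),12.0,s=s)
```

```text
t 42.4 [ 0.5084 -0.1965  0.218 ] yaw 0.6 F [-0.   0.   0.4] w 61.8 gf 0.0 q [ 0.66  0.13 -0.37  1.73  0.05  1.29 -1.28]
block mid [0.446  0.0635] size [38.  41.3] ang 14.6
green 2938 [77. 21.] [0.701 0.011 0.06 ]
blue 578 [480.  38.] [ 0.702 -0.476  0.06 ]
blue 459 [256.  87.] [ 0.608 -0.195  0.06 ]
blue 5156 [ 95. 130.] [ 0.569 -0.015  0.06 ]
red 264 [ 84. 208.] [0.458 0.049 0.008]
red 306 [501. 220.] [ 0.44  -0.614  0.008]
go [ -60.8 -260.    88. ] [ 0.     0.    -0.199]
```

send_rows(xyz=[[-61,-260,88],[-61,-260,88],[-61,-260,88],[-61,-260,88],[-61,-260,88],[-61,-260,88],[-61,-260,88],[-61,-260,88],[-61,-260,88],[-61,-260,88]], dr=[[0,0,-0.2],[0,0,-0.2],[0,0,-0.2],[0,0,-0.2],[0,0,-0.2],[0,0,-0.2],[0,0,-0.2],[0,0,-0.2],[0,0,-0.2],[0,0,-0.2]], jaw=76)

```text
time: 43.3
position: [0.4456, 0.0619, 0.1307]
tool_rot: [3.123, 0.329, 0.002]
ft_force: [0.5, -0.1, 0.8]
grip_width: 0.875
grip_force: 0.0
```

Run:
```python
from h import *
s=st();im=get_image('wrist')[:,:,::-1];cv2.imwrite('pics/w11.png',im)
block(s,im,.046,(.445,.0628,.046),'w11c')
go((.445,.0628,.0335),12.0,s=s)
c=cv2.imread('pics/w11c.png');g=cv2.cvtColor(c,cv2.COLOR_BGR2HSV);m=(g[...,2]<60).astype(np.uint8)
k,l,a,ce=cv2.connectedComponentsWithStats(m);print([(a[i].tolist(),ce[i].round()) for i in range(1,k) if a[i,4]>60])
m=((g[...,1]>120)&((g[...,0]<8)|(g[...,0]>172))).astype(np.uint8);k,l,a,ce=cv2.connectedComponentsWithStats(m);print('red',[(a[i].tolist(),ce[i].round()) for i in range(1,k) if a[i,4]>60])
m=((g[...,1]<40)&(g[...,2]>175)).astype(np.uint8);k,l,a,ce=cv2.connectedComponentsWithStats(m);print('white',[(a[i].tolist(),ce[i].round()) for i in range(1,k) if a[i,4]>500])
```

```text
t 43.3 [0.4456 0.0619 0.1307] yaw 12.0 F [ 0.5 -0.1  0.8] w 76.1 gf 0.0 q [ 0.43  0.   -0.62  2.04  0.    1.09 -1.56]
block mid [0.4439 0.0625] size [42.  42.3] ang 13.6
go [-0.4 -1.1 97.2] [ 0.002 -0.001  0.   ]
[([214, 306, 28, 10, 210], array([228., 310.]))]
red [([55, 50, 297, 190, 12997], array([196., 129.])), ([189, 202, 17, 13, 81], array([197., 208.])), ([211, 233, 33, 7, 196], array([228., 236.]))]
white [([121, 127, 209, 198, 28496], array([225., 219.]))]
```

Red's mark is towards the robot and its lug to the left, as expected. Grasp it.

send_rows(xyz=[[-1.5,0,25],[-1.5,0,50],[-1.5,0,75],[-1.5,0,90],[-1.5,0,96],[-1.5,0,96],[-1.5,0,96],[-1.5,0,96],[-1.5,0,96],[-1.5,0,96]], dr=[[0,0,-0.02],[0,0,-0.02],[0,0,-0.02],[0,0,-0.02],[0,0,-0.02],[0,0,-0.02],[0,0,-0.02],[0,0,-0.02],[0,0,-0.02],[0,0,-0.02]])

```text
time: 44.18
position: [0.4447, 0.0622, 0.0355]
tool_rot: [3.119, 0.36, 0.004]
ft_force: [-0.3, -0.5, 0.6]
grip_width: 0.875
grip_force: 0.0
```

send_rows(xyz=[[0,0,0],[0,0,0],[0,0,0],[0,0,0],[0,0,0],[0,0,0],[0,0,0],[0,0,0],[0,0,0],[0,0,0]], dr=[[0,0,0],[0,0,0],[0,0,0],[0,0,0],[0,0,0],[0,0,0],[0,0,0],[0,0,0],[0,0,0],[0,0,0]], jaw=36, grip_force=35)

```text
time: 45.02
position: [0.4437, 0.0621, 0.0344]
tool_rot: [3.12, 0.36, 0.001]
ft_force: [0.2, -0.5, 0.6]
grip_width: 0.48
grip_force: 35.0
```

send_rows(xyz=[[0,0,-20],[0,0,-50],[0,0,-80],[0,0,-110],[0,0,-140],[0,0,-140],[0,0,-140],[0,0,-140],[0,0,-140],[0,0,-140]], dr=[[0,0,0],[0,0,0],[0,0,0],[0,0,0],[0,0,0],[0,0,0],[0,0,0],[0,0,0],[0,0,0],[0,0,0]])

```text
time: 45.85
position: [0.4425, 0.0623, 0.1728]
tool_rot: [3.12, 0.361, -0.004]
ft_force: [-0.5, -0.7, -2.5]
grip_width: 0.474
grip_force: 35.0
```

Run:
```python
from h import *
s=st();go((.5985,.0109,.172),-1.0,s=s)
im=get_image('wrist')[:,:,::-1];p=s['position'];block(s,im,p[2]+.0125,p+[0,0,.0125])
```

```text
t 45.9 [0.4425 0.0623 0.1728] yaw 13.2 F [-0.5 -0.7 -2.5] w 41.2 gf 35.0 q [ 0.45 -0.05 -0.62  2.   -0.03  1.19 -1.5 ]
go [140.2  85.6   0.4] [0.    0.003 0.248]
block mid [0.4552 0.0663] size [17.4 41.2] ang 13.2
```

send_rows(xyz=[[140,85.6,0],[140,85.6,0],[140,85.6,0],[140,85.6,0],[140,85.6,0],[140,85.6,0],[140,85.6,0],[140,85.6,0],[140,85.6,0],[140,85.6,0]], dr=[[0,0,0.248],[0,0,0.248],[0,0,0.248],[0,0,0.248],[0,0,0.248],[0,0,0.248],[0,0,0.248],[0,0,0.248],[0,0,0.248],[0,0,0.248]])

```text
time: 46.73
position: [0.5988, 0.0114, 0.1753]
tool_rot: [3.14, -0.027, 0.002]
ft_force: [-0.1, -0.2, -2.0]
grip_width: 0.482
grip_force: 35.0
```

Run:
```python
from h import *
go((.5985,.0109,.115),-1.0,s=st())
```

```text
t 46.7 [0.5988 0.0114 0.1753] yaw -1.0 F [-0.1 -0.2 -2. ] w 41.9 gf 35.0 q [ 0.42  0.3  -0.58  1.65  0.18  1.24 -1.78]
go [-0.4  0.4 60.3] [ 0.002 -0.002  0.   ]
```

send_rows(xyz=[[-0.4,0.4,15],[-0.4,0.4,35],[-0.4,0.4,53],[-0.4,0.4,60],[-0.4,0.4,63],[-0.4,0.4,66],[-0.4,0.4,69],[-0.4,0.4,71],[-0.4,0.4,73],[-0.4,0.4,75]], dr=[[0,0,0],[0,0,0],[0,0,0],[0,0,0],[0,0,0],[0,0,0],[0,0,0],[0,0,0],[0,0,0],[0,0,0]])

```text
time: 47.57
position: [0.5995, 0.0105, 0.1001]
tool_rot: [3.14, -0.028, 0.003]
ft_force: [0.7, 0.1, -2.6]
grip_width: 0.48
grip_force: 35.0
```

send_rows(xyz=[[0,0,2],[0,0,4],[0,0,5],[0,0,6],[0,0,7],[0,0,8],[0,0,9],[0,0,9],[0,0,9],[0,0,9]], dr=[[0,0,0],[0,0,0],[0,0,0],[0,0,0],[0,0,0],[0,0,0],[0,0,0],[0,0,0],[0,0,0],[0,0,0]])

```text
time: 48.4
position: [0.5992, 0.0105, 0.0907]
tool_rot: [3.141, -0.028, 0.001]
ft_force: [0.7, 0.1, -1.8]
grip_width: 0.479
grip_force: 35.0
```

send_rows(xyz=[[-0.3,0,3],[-0.5,0,6],[-0.5,0,9],[-0.5,0,12],[-0.5,0,15],[-0.5,0,18],[-0.5,0,21],[-0.5,0,24],[-0.5,0,26],[-0.5,0,26]], dr=[[0,0,0],[0,0,0],[0,0,0],[0,0,0],[0,0,0],[0,0,0],[0,0,0],[0,0,0],[0,0,0],[0,0,0]])

```text
time: 49.23
position: [0.5988, 0.0105, 0.0646]
tool_rot: [3.141, -0.028, 0.001]
ft_force: [-0.1, -0.0, -2.0]
grip_width: 0.479
grip_force: 35.0
```

send_rows(xyz=[[0,0,0.5],[0,0,1],[0,0,1.5],[0,0,2],[0,0,2.3],[0,0,2.3],[0,0,2.3],[0,0,2.3],[0,0,2.3],[0,0,2.3]], dr=[[0,0,0],[0,0,0],[0,0,0],[0,0,0],[0,0,0],[0,0,0],[0,0,0],[0,0,0],[0,0,0],[0,0,0]])

```text
time: 50.07
position: [0.5994, 0.0105, 0.0644]
tool_rot: [3.14, -0.028, 0.004]
ft_force: [-3.4, -1.0, 9.9]
grip_width: 0.479
grip_force: 35.0
```

send_rows(xyz=[[0,0,-1],[0,0,-1],[0,0,-1],[0,0,-1],[0,0,-1],[0,0,-1],[0,0,-1],[0,0,-1],[0,0,-1],[0,0,-1]], dr=[[0,0,0],[0,0,0],[0,0,0],[0,0,0],[0,0,0],[0,0,0],[0,0,0],[0,0,0],[0,0,0],[0,0,0]], jaw=60)

```text
time: 50.9
position: [0.5987, 0.0105, 0.0633]
tool_rot: [3.141, -0.028, 0.001]
ft_force: [0.3, 0.7, -0.2]
grip_width: 0.69
grip_force: 0.0
```

send_rows(xyz=[[0,0,-20],[0,0,-50],[0,0,-80],[0,0,-80],[0,0,-80],[0,0,-80],[0,0,-80],[0,0,-80],[0,0,-80],[0,0,-80]], dr=[[0,0,0],[0,0,0],[0,0,0],[0,0,0],[0,0,0],[0,0,0],[0,0,0],[0,0,0],[0,0,0],[0,0,0]])

```text
time: 51.73
position: [0.5982, 0.0105, 0.1425]
tool_rot: [3.141, -0.028, -0.001]
ft_force: [0.5, -0.2, 0.2]
grip_width: 0.689
grip_force: 0.0
```

Run:
```python
from h import *
s=st();im=get_image('wrist')[:,:,::-1];cv2.imwrite('pics/w12.png',im)
block(s,im,.076,(.5985,.0109,.076),'w12c')
g=cv2.cvtColor(im,cv2.COLOR_BGR2HSV);m=((g[...,1]>120)&((g[...,0]<8)|(g[...,0]>172))).astype(np.uint8)
k,l,a,ce=cv2.connectedComponentsWithStats(m)
for i in range(1,k):
    if a[i,4]>100:
        x,y,w,h,A=a[i];print(A,'left',np.round(onz('wrist',x,y+h*.8,.038,s),3),'right',np.round(onz('wrist',x+w,y+h*.8,.038,s),3),'top',np.round(onz('wrist',*ce[i],.038,s),3))
```

```text
t 51.7 [0.5982 0.0105 0.1425] yaw -1.0 F [ 0.5 -0.2  0.2] w 59.9 gf 0.0 q [ 0.42  0.33 -0.58  1.69  0.19  1.18 -1.8 ]
block mid [0.5997 0.0115] size [41.8 41.5] ang 88.9
878 left [0.595 0.052 0.038] right [ 0.593 -0.019  0.038] top [0.612 0.02  0.038]
123 left [0.204 0.557 0.038] right [0.235 0.484 0.038] top [0.24  0.511 0.038]
```

Red is seated with its lug reaching y = +0.052, over the black mark. Regrasp, lift, carry to the black rack.

send_rows(xyz=[[0,0,25],[0,0,50],[0,0,68],[0,0,76],[0,0,79],[0,0,79],[0,0,79],[0,0,79],[0,0,79],[0,0,79]], dr=[[0,0,0],[0,0,0],[0,0,0],[0,0,0],[0,0,0],[0,0,0],[0,0,0],[0,0,0],[0,0,0],[0,0,0]])

```text
time: 52.62
position: [0.5993, 0.0104, 0.0653]
tool_rot: [3.14, -0.028, 0.004]
ft_force: [-0.2, -1.6, -0.6]
grip_width: 0.689
grip_force: 0.0
```

send_rows(xyz=[[0,0,0],[0,0,0],[0,0,0],[0,0,0],[0,0,0],[0,0,0],[0,0,0],[0,0,0],[0,0,0],[0,0,0]], dr=[[0,0,0],[0,0,0],[0,0,0],[0,0,0],[0,0,0],[0,0,0],[0,0,0],[0,0,0],[0,0,0],[0,0,0]], jaw=36)

```text
time: 53.45
position: [0.5987, 0.0104, 0.0644]
tool_rot: [3.141, -0.028, 0.001]
ft_force: [-0.1, -0.1, 1.3]
grip_width: 0.477
grip_force: 35.0
```

send_rows(xyz=[[0,0,-5],[0,0,-15],[0,0,-25],[0,0,-35],[0,0,-45],[0,0,-60],[0,0,-80],[0,0,-100],[0,0,-125],[0,0,-135]], dr=[[0,0,0],[0,0,0],[0,0,0],[0,0,0],[0,0,0],[0,0,0],[0,0,0],[0,0,0],[0,0,0],[0,0,0]])

```text
time: 54.28
position: [0.6003, 0.011, 0.2039]
tool_rot: [3.14, -0.028, 0.01]
ft_force: [0.6, -0.2, -1.4]
grip_width: 0.479
grip_force: 35.0
```

send_rows(xyz=[[-33,-185,0],[-33,-185,0],[-33,-185,0],[-33,-185,0],[-33,-185,0],[-33,-185,0],[-33,-185,0],[-33,-185,0],[-33,-185,0],[-33,-185,0]], dr=[[0,0,0],[0,0,0],[0,0,0],[0,0,0],[0,0,0],[0,0,0],[0,0,0],[0,0,0],[0,0,0],[0,0,0]])

```text
time: 55.12
position: [0.5695, 0.1941, 0.199]
tool_rot: [3.14, -0.033, 0.001]
ft_force: [0.4, -0.6, -1.9]
grip_width: 0.479
grip_force: 35.0
```

```bash
sed -i 's/b=((.587/b=((.583/' h.py
python3 - <<'E'
from h import *
s=st();rack('b',-.05,.08,s=s)
im=get_image('wrist')[:,:,::-1];cv2.imwrite('pics/w13.png',im)
g=cv2.cvtColor(im,cv2.COLOR_BGR2GRAY);m=(g[:235]<55).astype(np.uint8)
k,l,a,ce=cv2.connectedComponentsWithStats(m)
for i in range(1,k):
    if a[i,4]>3000:
        c=cv2.findContours((l==i).astype(np.uint8),cv2.RETR_EXTERNAL,cv2.CHAIN_APPROX_NONE)[0][0]
        q=cv2.approxPolyDP(c,6,True)[:,0];print(a[i],[(p.tolist(),np.round(onz('wrist',*p,.0925 if p[1]<110 else .0615,s)[:2],3).tolist()) for p in q])
E
```

```text
t 55.1 [0.5695 0.1941 0.199 ] yaw -1.2 F [ 0.4 -0.6 -1.9] w 41.6 gf 35.0 q [ 0.19  0.31 -0.68  1.61  0.2   1.29 -2.12]
world [0.561  0.1966 0.1313]
go [-8.6 -2.4 67.7] [0.001 0.261 0.005]
[   79   110   252   125 24085] [([79, 125], [0.644, 0.381]), ([105, 224], [0.532, 0.364]), ([97, 234], [0.52, 0.378]), ([191, 233], [0.522, 0.263]), ([195, 218], [0.539, 0.257]), ([208, 218], [0.539, 0.244]), ([223, 194], [0.564, 0.227]), ([249, 182], [0.576, 0.201]), ([285, 192], [0.565, 0.165]), ([303, 217], [0.538, 0.146]), ([299, 234], [0.519, 0.15]), ([315, 234], [0.518, 0.133]), ([330, 122], [0.634, 0.121]), ([227, 119], [0.638, 0.22]), ([330, 120], [0.636, 0.121]), ([322, 112], [0.644, 0.129]), ([131, 113], [0.65, 0.317])]
```

send_rows(xyz=[[-7,-2.4,0],[-7,-2.4,0],[-7,-2.4,20],[-7,-2.4,40],[-7,-2.4,68],[-7,-2.4,68],[-7,-2.4,68],[-7,-2.4,68],[-7,-2.4,68],[-7,-2.4,68]], dr=[[0,0.261,0.005],[0,0.261,0.005],[0,0.261,0.005],[0,0.261,0.005],[0,0.261,0.005],[0,0.261,0.005],[0,0.261,0.005],[0,0.261,0.005],[0,0.261,0.005],[0,0.261,0.005]])

```text
time: 56.0
position: [0.5632, 0.199, 0.133]
tool_rot: [3.112, -0.036, 0.414]
ft_force: [0.9, 0.2, -1.8]
grip_width: 0.478
grip_force: 35.0
```

```bash
sed -i 's/b=((.583/b=((.585/' h.py
python3 - <<'E'
from h import *
s=st();rack('b',-.05,.037,s=s)
E
```

```text
t 56.0 [0.5632 0.199  0.133 ] yaw -1.3 F [ 0.9  0.2 -1.8] w 41.6 gf 35.0 q [ 0.18  0.18 -0.69  1.91  0.32  0.88 -2.26]
world [0.5741 0.1963 0.0897]
go [-0.7  2.5 44.6] [-0.001 -0.003  0.003]
```

send_rows(xyz=[[-1,2,15],[-1,2,28],[-1,2,36],[-1,2,40],[-1,2,42],[-1,2,44],[-1,2,45],[-1,2,45],[-1,2,45],[-1,2,45]], dr=[[0,0,0],[0,0,0],[0,0,0],[0,0,0],[0,0,0],[0,0,0],[0,0,0],[0,0,0],[0,0,0],[0,0,0]])

```text
time: 56.83
position: [0.5728, 0.1965, 0.0878]
tool_rot: [3.111, -0.035, 0.411]
ft_force: [0.3, 0.1, -2.2]
grip_width: 0.474
grip_force: 35.0
```

send_rows(xyz=[[0,0,0.5],[0,0,1],[0,0,1.5],[0,0,2],[0,0,2.5],[0,0,3],[0,0,3.5],[0,0,3.5],[0,0,3.5],[0,0,3.5]], dr=[[0,0,0],[0,0,0],[0,0,0],[0,0,0],[0,0,0],[0,0,0],[0,0,0],[0,0,0],[0,0,0],[0,0,0]])

```text
time: 57.67
position: [0.5731, 0.1965, 0.0867]
tool_rot: [3.109, -0.035, 0.41]
ft_force: [-13.5, -3.7, 20.6]
grip_width: 0.48
grip_force: 35.0
```

send_rows(xyz=[[0,0,-2],[0,0,-2],[0,0,-2],[0,0,-2],[0,0,-2],[0,0,-2],[0,0,-2],[0,0,-2],[0,0,-2],[0,0,-2]], dr=[[0,0,0],[0,0,0],[0,0,0],[0,0,0],[0,0,0],[0,0,0],[0,0,0],[0,0,0],[0,0,0],[0,0,0]])

```text
time: 58.5
position: [0.5735, 0.1967, 0.0869]
tool_rot: [3.111, -0.035, 0.411]
ft_force: [-4.0, -0.4, 7.1]
grip_width: 0.478
grip_force: 35.0
```

send_rows(xyz=[[0,0,0],[0,0,0],[0,0,0],[0,0,0],[0,0,0],[0,0,0],[0,0,0],[0,0,-10],[0,0,-30],[0,0,-60]], dr=[[0,0,0],[0,0,0],[0,0,0],[0,0,0],[0,0,0],[0,0,0],[0,0,0],[0,0,0],[0,0,0],[0,0,0]], jaw=62)

```text
time: 59.33
position: [0.5557, 0.196, 0.1425]
tool_rot: [3.112, -0.036, 0.401]
ft_force: [0.2, -0.1, 0.0]
grip_width: 0.716
grip_force: 0.0
```

send_rows(xyz=[[-20,0,-60],[-40,0,-90],[-40,0,-90],[-40,0,-90],[-40,0,-90],[-40,0,-90],[-40,0,-90],[-40,0,-90],[-40,0,-90],[-40,0,-90]], dr=[[0,-0.13,0],[0,-0.262,0],[0,-0.262,0],[0,-0.262,0],[0,-0.262,0],[0,-0.262,0],[0,-0.262,0],[0,-0.262,0],[0,-0.262,0],[0,-0.262,0]])

```text
time: 60.17
position: [0.4953, 0.1981, 0.2198]
tool_rot: [3.141, -0.036, -0.002]
ft_force: [-0.5, 0.5, 0.1]
grip_width: 0.714
grip_force: 0.0
```

Run:
```python
from h import *
s=st();im=get_image('wrist')[:,:,::-1];cv2.imwrite('pics/w14.png',im)
block(s,im,.098,(.572,.196,.098))
go((.519,.0115,.15),-1.0,s=s)
```

```text
t 60.2 [0.4953 0.1981 0.2198] yaw -1.3 F [-0.5  0.5  0.1] w 62.1 gf 0.0 q [ 0.24  0.14 -0.72  1.75  0.09  1.29 -2.1 ]
block mid [0.5749 0.1976] size [42.  45.9] ang 88.7
go [ 28.  186.   69.9] [ 0.     0.001 -0.005]
```

send_rows(xyz=[[27,186,0],[27,186,0],[27,186,40],[27,186,70],[27,186,70],[27,186,70],[27,186,70],[27,186,70],[27,186,70],[27,186,70]], dr=[[0,0,-0.005],[0,0,-0.005],[0,0,-0.005],[0,0,-0.005],[0,0,-0.005],[0,0,-0.005],[0,0,-0.005],[0,0,-0.005],[0,0,-0.005],[0,0,-0.005]], jaw=60)

```text
time: 61.05
position: [0.519, 0.0135, 0.1517]
tool_rot: [-3.141, 0.024, -0.003]
ft_force: [-0.3, -0.5, -0.1]
grip_width: 0.692
grip_force: 0.0
```

Run:
```python
from h import *
s=st();go((.5175,.0114,.058),-1.0,s=s)
```

```text
t 61.0 [0.519  0.0135 0.1517] yaw -0.9 F [-0.3 -0.5 -0.1] w 60.2 gf 0.0 q [ 0.46  0.14 -0.57  1.87  0.09  1.15 -1.73]
go [-1.6  2.1 93.7] [-0.    -0.002  0.002]
```

send_rows(xyz=[[-1.5,2,30],[-1.5,2,60],[-1.5,2,80],[-1.5,2,90],[-1.5,2,93],[-1.5,2,93],[-1.5,2,93],[-1.5,2,93],[-1.5,2,93],[-1.5,2,93]], dr=[[0,0,0],[0,0,0],[0,0,0],[0,0,0],[0,0,0],[0,0,0],[0,0,0],[0,0,0],[0,0,0],[0,0,0]])

```text
time: 61.88
position: [0.5175, 0.0095, 0.0585]
tool_rot: [3.141, -0.028, 0.002]
ft_force: [0.1, 0.4, -0.1]
grip_width: 0.69
grip_force: 0.0
```

send_rows(xyz=[[0,0,0],[0,0,0],[0,0,0],[0,0,0],[0,0,0],[0,0,0],[0,0,0],[0,0,0],[0,0,0],[0,0,0]], dr=[[0,0,0],[0,0,0],[0,0,0],[0,0,0],[0,0,0],[0,0,0],[0,0,0],[0,0,0],[0,0,0],[0,0,0]], jaw=8, grip_force=30)

```text
time: 62.72
position: [0.5167, 0.0115, 0.0575]
tool_rot: [-3.14, 0.026, 0.0]
ft_force: [0.9, 5.2, -0.9]
grip_width: 0.18
grip_force: 30.0
```

send_rows(xyz=[[6,0,0],[18,0,0],[30,0,0],[42,0,0],[54,0,0],[66,0,0],[78,0,0],[90,0,0],[102,0,0],[110,0,0]], dr=[[0,0,0],[0,0,0],[0,0,0],[0,0,0],[0,0,0],[0,0,0],[0,0,0],[0,0,0],[0,0,0],[0,0,0]])

```text
time: 63.55
position: [0.6262, 0.0104, 0.0575]
tool_rot: [-3.139, 0.025, 0.005]
ft_force: [-5.0, 6.1, 5.0]
grip_width: 0.18
grip_force: 30.0
```

send_rows(xyz=[[3,0,0],[6,0,0],[8,0,0],[10,0,0],[11,0,0],[12,0,0],[13,0,0],[13,0,0],[13,0,0],[13,0,0]], dr=[[0,0,0],[0,0,0],[0,0,0],[0,0,0],[0,0,0],[0,0,0],[0,0,0],[0,0,0],[0,0,0],[0,0,0]])

```text
time: 64.38
position: [0.6355, 0.0103, 0.0575]
tool_rot: [-3.14, 0.024, 0.015]
ft_force: [-11.9, 5.7, 10.5]
grip_width: 0.184
grip_force: 30.0
```

send_rows(xyz=[[1,0,0],[2,0,0],[3,0,0],[4,0,0],[4,0,0],[4,0,0],[4,0,0],[4,0,0],[4,0,0],[4,0,0]], dr=[[0,0,0],[0,0,0],[0,0,0],[0,0,0],[0,0,0],[0,0,0],[0,0,0],[0,0,0],[0,0,0],[0,0,0]])

```text
time: 65.22
position: [0.6359, 0.0103, 0.0574]
tool_rot: [-3.141, 0.024, 0.028]
ft_force: [-21.5, 5.0, 17.6]
grip_width: 0.179
grip_force: 30.0
```

At the stop (21 N, no further travel). Relax, release, rise, move away and check everything.

send_rows(xyz=[[-4,0,0],[-4,0,0],[-4,0,0],[-4,0,0],[-4,0,0],[-4,0,0],[-4,0,0],[-4,0,0],[-4,0,0],[-4,0,0]], dr=[[0,0,0],[0,0,0],[0,0,0],[0,0,0],[0,0,0],[0,0,0],[0,0,0],[0,0,0],[0,0,0],[0,0,0]], jaw=60)

```text
time: 66.05
position: [0.6398, 0.0073, 0.0575]
tool_rot: [3.141, -0.028, -0.0]
ft_force: [-0.3, 0.3, -0.3]
grip_width: 0.686
grip_force: 0.0
```

send_rows(xyz=[[0,0,-30],[0,0,-70],[0,0,-110],[0,0,-150],[-40,0,-190],[-80,0,-220],[-100,0,-230],[-100,0,-230],[-100,0,-230],[-100,0,-230]], dr=[[0,0,0],[0,0,0],[0,0,0],[0,0,0],[0,0,0],[0,0,0],[0,0,0],[0,0,0],[0,0,0],[0,0,0]])

```text
time: 66.88
position: [0.54, 0.0088, 0.2875]
tool_rot: [3.14, -0.029, 0.001]
ft_force: [0.4, 0.4, -0.1]
grip_width: 0.69
grip_force: 0.0
```

Run:
```python
from h import *
s=st();im=get_image('wrist')[:,:,::-1];sc=get_image('scene')[:,:,::-1]
cv2.imwrite('pics/w15.png',im);cv2.imwrite('pics/s15.png',sc)
print('knob expected px',proj('wrist',(.6393,.0086,.07),s))
a=cv2.resize(im[:250],(410,200),interpolation=cv2.INTER_AREA);a=cv2.resize(im[20:250],(800,359),interpolation=cv2.INTER_CUBIC)
b=cv2.resize(sc[90:290,130:400],(324,240),interpolation=cv2.INTER_CUBIC);o=np.zeros((600,800,3),np.uint8);o[:359]=a;o[359:599,:324]=b
t=get_image('top')[:,:,::-1];cv2.imwrite('pics/t15.png',t);c=cv2.resize(t[130:245,130:360],(470,235),interpolation=cv2.INTER_CUBIC);o[360:595,328:798]=c
cv2.imwrite('pics/v15.png',o)
```

```text
t 66.9 [0.54   0.0088 0.2875] yaw -1.1 F [ 0.4  0.4 -0.1] w 60.0 gf 0.0 q [ 0.46  0.1  -0.57  1.64  0.05  1.42 -1.7 ]
knob expected px (np.float64(254.30078096802902), np.float64(91.64608869728497))
```

View pics/v15.png

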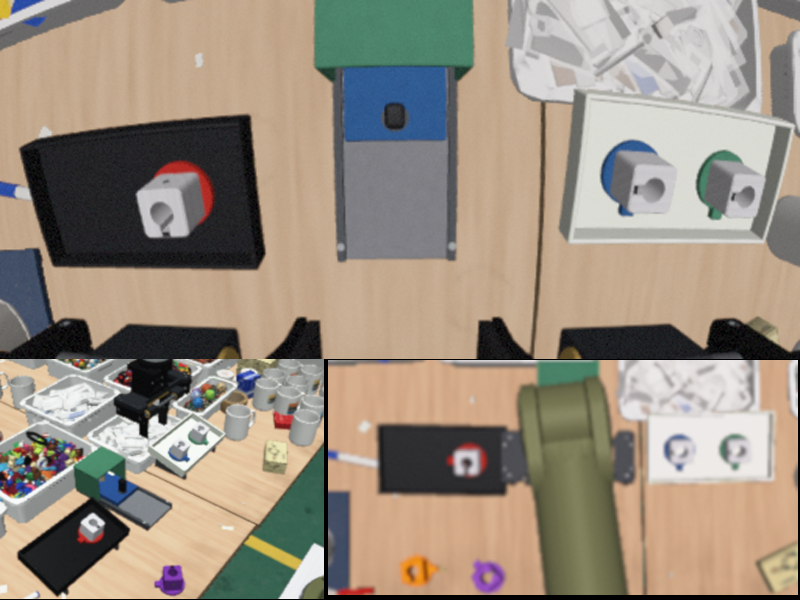

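Red stands flat on the black shelf. Blue and green stand flat on the white shelf, and the knob is back at its parked spot near (394,113). The bystanders and look-alikes are untouched.

```bash
python3 -c "
from bench import *
print(close_job())"
```

```text
the job is handed in; nothing more can be done
None
```

The job is handed in: yellow was absent, green and blue read white and stand flat on the white rack's shelf, red reads black and stands flat on the black rack's, and the empty carriage is pushed back in to its stop, at about 67 s of the 210 s allowed.

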